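# Stage the deburred tubes and end plugs on the rack

## Robot

A 6-joint arm with a two-finger parallel gripper is mounted at the origin on the work surface. World frame = base frame: x ahead of the robot, y to its left, z up, the work surface at z = 0. Lengths are in m, angles in rad, forces in N, time in s.
With the tool pointing down it reaches from about 0.325 to 0.875 m from the base axis. Payload 4.4 kg.
Tool frame: the origin (TCP) lies on the centre line of the jaws, within the pads' length; the fingertips stand 22 mm ahead of it and the grasp point (between the pads) lies 3 mm ahead of it; z points along the fingers, y is the direction in which the jaws open and shut (so a half turn about z gives the same grasp; the last joint's range is limited). The gripper opens to 85 mm and grips with 20 to 120 N. Pads are 22 mm wide; open, the fingers measure 114 mm over their backs; the gripper's body (76 mm by 85 mm) begins 54 mm behind the grasp point. The pads swing forward as they close: fully open they stand 13 mm farther back than shut.
Start: joints at [1.143, 0.207, 1.542, -0, 1.393, -0.15], TCP at [0.158, 0.553, 0.22] pointing down, gripper open.
Joint ranges: [-2.73, 2.73], [-0.86, 2.22], [0.23, 2.46], [-1.11, 4.25], [0.08, 2.63], [-2.82, 2.82]. Speed limits (rad/s): [2.79, 2.79, 3.14, 3.14, 3.14, 3.14].

## Interface

Orientations are given as a rotation vector (axis times angle).
In Python, from cell import sensors, vision, close_job gives the robot as it stands.
- The arm moves only by the tool drive_tool, never from a script. Its argument "motion" is a list of rows, each a list of 3 entries, a list of its own where there are three numbers: the gripper's target within -1 to 1 (shut at 1, half-way at 0, fully open at -1), then the shift along the tool's x, y, z in cm, then the turn about the tool's z in rad. A call has 1 to 20 rows; each row shifts and turns the pose as measured when the row begins, along the tool's axes as they then stand; what a row does not reach is not made up. A row lasts 1/10 s, in which the tool goes at most 50 mm and 8.59 degrees, less where a joint would pass 70% of its speed; a pose out of reach is approached as far as the arm can. A call with a gripper value outside its range is refused whole. The fingers move at their own pace and stop on an object; the grip force is fixed at half the most. Time passes only in rows, so rows that do not move let the fingers close. It gives the time, the measured TCP pose, the force and the opening at its end, in the units of the state.
- sensors.observe(): the state, without advancing time (a new reading comes with each control period).
- vision.camera(name): name is "side" or "top" or "wrist"; returns the picture (420x560x3 uint8, blue, green, red); there is no depth.
- vision.get_calibration(name): a dict with "fovy" (degrees; the focal length in pixels is half the picture's height over the tangent of half this angle, whatever the lens; pixels are square), "cx", "cy" (the principal point, pixels), "k1" (the pictures are not rectified: a ray, as slopes to the right and down, at radius r is drawn at 1 + k1 r^2 times it, then the intrinsics apply), "extrinsics" (4x4, takes a point from world to camera coordinates); the wrist camera has in their place "mount" (4x4, takes a point from camera to tool coordinates, whose origin is the TCP and whose axes are the flange's). Camera axes: x right, y up, looking along -z (the intrinsics and any distortion apply to the point x, -y, -z); pixel columns grow to the right and rows downward; lengths in m; the calibration is good to about 2 mm. A picture is of the moment at which its call begins: read the wrist's pose just before it. get_calibration takes no time and is no camera call.
- close_job(): hands the job in, once; it reports no verdict.
The state is a dict: "time": time; "joint_positions": joint angles; "qvel": joint speeds; "joint_efforts": joint torques, N m; "tool_pos": TCP position; "eef_rot": TCP orientation; "ft_force": force on the tool from outside, world axes, zero at the start; "moment": the same for the moment, N m; "gripper_width": finger opening in m.
Only numpy, scipy, OpenCV 4.12 (cv2) and the standard library are available. Lean on these libraries where they do the work, as an engineer would, in place of code of your own. Each camera call takes 0.05 s, during which the arm holds its last target. There are 200 camera calls.

## Task

First slide the rack's bookend fully back, away from the fixed cheek; then stand every plain aluminium tube upright on the board in one straight row along its scribed middle line, starting at the cheek, and slide the bookend up snug so that the row is closed up side by side between cheek and bookend. Stand every loose white end plug, flange down, centred on the narrow raised rail behind in one row, side by side with no more than about 20 mm between neighbours. Three or four tubes and two or three plugs are on the bench; one tube may get knocked aside while you work, so check and put it right, and leave everything else on the bench alone.

Things in the scene. Friction and masses are not known exactly. Their poses are not given: they have to be found in the camera images.
- rack: Grey steel staging rack fixed on the bench. Origin: centre of its underside, on the bench; x from its front (robot side) to its back, y along its length to the fixed cheek, z up. In front a flat board, 140 mm deep (x -125 to 15 mm), 335 mm long, top 30 mm above the bench, with a scribed lengthways middle line at x = -55 mm; behind it the narrow rail.
- cheek_face (a point): Middle of the inner face of the fixed cheek, an upright plate at the board's +y end: x = -55, y = +157.5 mm of the rack, 62 mm above the bench. 10 mm thick, 90 mm deep, top 80 mm above the bench. Axes as the rack's.
- rail_mid (a point): Middle of the flat top of the bare narrow steel rail at the rack's back: x = +70, y = 0 mm of the rack, 80 mm above the bench. The rail is 30 mm wide (x), 240 mm long (along y, 120 each way); free space before and behind it. Axes as the rack's.
- bookend (a joint): Sliding bookend on the board, m: 0 = fully back, away from the cheek (inner face then 285 mm from the cheek's inner face); grows towards the cheek, to 0.185. Stays where it is left; takes about 2 N plus the drag of tubes it pushes. Plate 10 mm thick, 90 mm deep, top 82 mm above the bench.
- bookend_post (a point): Grip point on the bookend's upright black round post, 18 mm diameter: on its axis, 102 mm above the bench; post top 121 mm above the bench. It stands 31 mm from the bookend's inner face, on the side away from the cheek (21 mm from the plate's back). Moves with the bookend.
- bookend_face (a point): Middle of the bookend's inner face (which looks to the cheek), at x = -55 mm of the rack, 62 mm above the bench. Axes as the rack's.
- tube1_mid (a point): Plain aluminium tube section with a flush white end plug in each end (either way up will do), standing upright: a smooth cylinder 56 mm in diameter, 64 mm tall, 0.2 to 0.33 kg. The point is its centre, 32 mm above its foot; z along its axis. May be absent (None from the start).
- tube2_mid (a point): Plain aluminium tube section with a flush white end plug in each end (either way up will do), standing upright: a smooth cylinder 56 mm in diameter, 64 mm tall, 0.2 to 0.33 kg. The point is its centre, 32 mm above its foot; z along its axis. May be absent (None from the start).
- tube3_mid (a point): Plain aluminium tube section with a flush white end plug in each end (either way up will do), standing upright: a smooth cylinder 56 mm in diameter, 64 mm tall, 0.2 to 0.33 kg. The point is its centre, 32 mm above its foot; z along its axis. May be absent (None from the start).
- tube4_mid (a point): Plain aluminium tube section with a flush white end plug in each end (either way up will do), standing upright: a smooth cylinder 56 mm in diameter, 64 mm tall, 0.2 to 0.33 kg. The point is its centre, 32 mm above its foot; z along its axis. May be absent (None from the start).
- plug1_mid (a point): Loose white turned plastic end plug, stepped: foot flange 60 mm in diameter and 18 mm high, above it a body 46 mm in diameter and 42 mm high (60 mm tall in all), 0.13 to 0.22 kg, standing on its flange. The point is on its axis, 30 mm above its foot; z up its axis. May be absent (None from the start).
- plug2_mid (a point): Loose white turned plastic end plug, stepped: foot flange 60 mm in diameter and 18 mm high, above it a body 46 mm in diameter and 42 mm high (60 mm tall in all), 0.13 to 0.22 kg, standing on its flange. The point is on its axis, 30 mm above its foot; z up its axis. May be absent (None from the start).
- plug3_mid (a point): Loose white turned plastic end plug, stepped: foot flange 60 mm in diameter and 18 mm high, above it a body 46 mm in diameter and 42 mm high (60 mm tall in all), 0.13 to 0.22 kg, standing on its flange. The point is on its axis, 30 mm above its foot; z up its axis. May be absent (None from the start).
- oil_bottle: Bystander, not to be disturbed: squeeze bottle, 60 mm diameter, 170 mm tall, standing. Origin at the centre of its underside.
- angle_offcut: Bystander, not to be disturbed: steel block offcut, 90 x 40 x 40 mm. Origin at the centre of its underside.
- hammer: Bystander, not to be disturbed: hammer lying, 260 mm long. Origin at the centre of its underside.
- wrench: Bystander, not to be disturbed: wrench lying, 200 mm long. Origin at the centre of its underside.
- marker_cup: Bystander, not to be disturbed: steel cup, 72 mm diameter, 90 mm tall. Origin at the centre of its underside.
- spare_collar: Bystander, not to be disturbed: steel collar lying flat, 80 mm outside diameter, 25 mm high. Origin at the centre of its underside.
- wood_jaw: Bystander, not to be disturbed: wooden vise jaw lying flat, 150 x 50 x 25 mm. Origin at the centre of its underside.
There are look-alikes about, which are no part of the job. Leave any green or purple look-alike of the part that bears tube2_mid alone. Leave any blue look-alike of the part that bears plug1_mid alone.

How it is judged:
On the way, in this order (a step that is already met when the one before it is completed fails the run):
1. the bookend is slid fully back (value of joint bookend below 0.012 m), for 0.2 s.
2. all tubes stand upright on the board between cheek and bookend (x of tube1_mid in the frame of rack between -0.11 and 0 m and z of tube1_mid in the frame of rack between 0.056 and 0.068 m and angle between the z axis of each of tube1_mid, tube2_mid, tube3_mid, tube4_mid and the z axis of rack, either way round below 0.1 rad and y of each of tube1_mid, tube2_mid, tube3_mid, tube4_mid in the frame of bookend_face above 0.023 m and y of each of tube1_mid, tube2_mid, tube3_mid, tube4_mid in the frame of rack below 0.145 m and x of tube2_mid in the frame of rack between -0.11 and 0 m and z of tube2_mid in the frame of rack between 0.056 and 0.068 m and x of tube3_mid in the frame of rack between -0.11 and 0 m and z of tube3_mid in the frame of rack between 0.056 and 0.068 m and x of tube4_mid in the frame of rack between -0.11 and 0 m and z of tube4_mid in the frame of rack between 0.056 and 0.068 m), for 0.2 s.
At the end, for the whole second after the job is handed in: Tubes upright on the board within 12 mm of its line, packed from the cheek (gaps: 6 mm at the cheek, 3 mm more per tube), bookend within 7 mm of the last; plugs flange down on the rail within 10 mm of its line, neighbours under 26 mm apart; all at rest ((y of tube1_mid in the frame of rack between 0.1235 and 0.1335 m or (y of tube1_mid in the frame of rack between 0.0645 and 0.0815 m and (y of tube2_mid in the frame of rack between 0.1235 and 0.1335 m or y of tube3_mid in the frame of rack between 0.1235 and 0.1335 m or y of tube4_mid in the frame of rack between 0.1235 and 0.1335 m)) or (y of tube1_mid in the frame of rack between 0.0055 and 0.0295 m and (y of tube2_mid in the frame of rack between 0.0645 and 0.0815 m or y of tube3_mid in the frame of rack between 0.0645 and 0.0815 m or y of tube4_mid in the frame of rack between 0.0645 and 0.0815 m)) or (y of tube1_mid in the frame of rack between -0.0535 and -0.0225 m and (y of tube2_mid in the frame of rack between 0.0055 and 0.0295 m or y of tube3_mid in the frame of rack between 0.0055 and 0.0295 m or y of tube4_mid in the frame of rack between 0.0055 and 0.0295 m))) and (y of tube2_mid in the frame of rack between 0.1235 and 0.1335 m or (y of tube2_mid in the frame of rack between 0.0645 and 0.0815 m and (y of tube1_mid in the frame of rack between 0.1235 and 0.1335 m or y of tube3_mid in the frame of rack between 0.1235 and 0.1335 m or y of tube4_mid in the frame of rack between 0.1235 and 0.1335 m)) or (y of tube2_mid in the frame of rack between 0.0055 and 0.0295 m and (y of tube1_mid in the frame of rack between 0.0645 and 0.0815 m or y of tube3_mid in the frame of rack between 0.0645 and 0.0815 m or y of tube4_mid in the frame of rack between 0.0645 and 0.0815 m)) or (y of tube2_mid in the frame of rack between -0.0535 and -0.0225 m and (y of tube1_mid in the frame of rack between 0.0055 and 0.0295 m or y of tube3_mid in the frame of rack between 0.0055 and 0.0295 m or y of tube4_mid in the frame of rack between 0.0055 and 0.0295 m))) and (y of tube3_mid in the frame of rack between 0.1235 and 0.1335 m or (y of tube3_mid in the frame of rack between 0.0645 and 0.0815 m and (y of tube1_mid in the frame of rack between 0.1235 and 0.1335 m or y of tube2_mid in the frame of rack between 0.1235 and 0.1335 m or y of tube4_mid in the frame of rack between 0.1235 and 0.1335 m)) or (y of tube3_mid in the frame of rack between 0.0055 and 0.0295 m and (y of tube1_mid in the frame of rack between 0.0645 and 0.0815 m or y of tube2_mid in the frame of rack between 0.0645 and 0.0815 m or y of tube4_mid in the frame of rack between 0.0645 and 0.0815 m)) or (y of tube3_mid in the frame of rack between -0.0535 and -0.0225 m and (y of tube1_mid in the frame of rack between 0.0055 and 0.0295 m or y of tube2_mid in the frame of rack between 0.0055 and 0.0295 m or y of tube4_mid in the frame of rack between 0.0055 and 0.0295 m))) and (y of tube4_mid in the frame of rack between 0.1235 and 0.1335 m or (y of tube4_mid in the frame of rack between 0.0645 and 0.0815 m and (y of tube1_mid in the frame of rack between 0.1235 and 0.1335 m or y of tube2_mid in the frame of rack between 0.1235 and 0.1335 m or y of tube3_mid in the frame of rack between 0.1235 and 0.1335 m)) or (y of tube4_mid in the frame of rack between 0.0055 and 0.0295 m and (y of tube1_mid in the frame of rack between 0.0645 and 0.0815 m or y of tube2_mid in the frame of rack between 0.0645 and 0.0815 m or y of tube3_mid in the frame of rack between 0.0645 and 0.0815 m)) or (y of tube4_mid in the frame of rack between -0.0535 and -0.0225 m and (y of tube1_mid in the frame of rack between 0.0055 and 0.0295 m or y of tube2_mid in the frame of rack between 0.0055 and 0.0295 m or y of tube3_mid in the frame of rack between 0.0055 and 0.0295 m))) and x of tube1_mid in the frame of rack between -0.067 and -0.043 m and z of tube1_mid in the frame of rack between 0.056 and 0.068 m and angle between the z axis of each of tube1_mid, tube2_mid, tube3_mid, tube4_mid and the z axis of rack, either way round below 0.1 rad and linear speed of each of tube1, tube2, tube3, tube4, plug1, plug2, plug3 below 0.02 m/s and y of each of tube1_mid, tube2_mid, tube3_mid, tube4_mid in the frame of bookend_face above 0.023 m and x of tube2_mid in the frame of rack between -0.067 and -0.043 m and z of tube2_mid in the frame of rack between 0.056 and 0.068 m and x of tube3_mid in the frame of rack between -0.067 and -0.043 m and z of tube3_mid in the frame of rack between 0.056 and 0.068 m and x of tube4_mid in the frame of rack between -0.067 and -0.043 m and z of tube4_mid in the frame of rack between 0.056 and 0.068 m and x of plug1_mid in the frame of rack between 0.06 and 0.08 m and z of plug1_mid in the frame of rack between 0.104 and 0.116 m and y of plug1_mid in the frame of rack between -0.115 and 0.115 m and angle between each of plug1_mid, plug2_mid, plug3_mid's own z axis and vertical below 0.1 rad and (horizontal distance between plug1_mid and plug2_mid below 0.086 m or horizontal distance between plug1_mid and plug3_mid below 0.086 m) and x of plug2_mid in the frame of rack between 0.06 and 0.08 m and z of plug2_mid in the frame of rack between 0.104 and 0.116 m and y of plug2_mid in the frame of rack between -0.115 and 0.115 m and (horizontal distance between plug2_mid and plug1_mid below 0.086 m or horizontal distance between plug2_mid and plug3_mid below 0.086 m) and x of plug3_mid in the frame of rack between 0.06 and 0.08 m and z of plug3_mid in the frame of rack between 0.104 and 0.116 m and y of plug3_mid in the frame of rack between -0.115 and 0.115 m and (horizontal distance between plug3_mid and plug1_mid below 0.086 m or horizontal distance between plug3_mid and plug2_mid below 0.086 m) and y of any of tube1_mid, tube2_mid, tube3_mid, tube4_mid in the frame of bookend_face below 0.035 m and velocity of joint bookend between -0.01 and 0.01 m/s); the robot touches nothing.
It fails at once if a bystander is knocked or moved more than 40 mm (distance of any of oil_bottle, angle_offcut, hammer, wrench, marker_cup, spare_collar, wood_jaw from where it was at the start of the episode above 0.04 m).
Of tube1, tube2, tube3, tube4 only 3 to 4 are there at a start; the rules pass over those that are not, and their reading is None.
Of plug1, plug2, plug3 only 2 to 3 are there at a start; the rules pass over those that are not, and their reading is None.
At some moment in a run one of tube1, tube2, tube3, tube4 may be knocked a few centimetres aside while the robot is not near it.
It also fails if it takes over 210 s, if anything falls off the work surface, if the arm or the gripper's body presses on something with over 40 N, if the wrist force passes 120 N, or if a joint passes its speed limit or range.

## Working session

There is one attempt and no reset: what is moved stays moved. The work goes in short steps, Python scripts to look and compute and a tool call to move; the robot and the scene stay as the last step left them, time stands still between calls to the robot, and variables do not carry over. Pictures are saved under pics/ and viewed, about 12 in all and at most 16, crops included, and the job is handed in when it is done.

Besides the shell and the picture viewer there is one more tool, called after ">>>" by a JSON object that holds its "api" and its "payload". drive_tool: Moves the arm, as the interface text tells. Its arguments: {"type":"object","properties":{"motion":{"type":"array","items":{"type":"array"}}},"required":["motion"]}

```bash
mkdir -p pics; ls; python3 - <<'E'
from cell import sensors, vision
import cv2
print(sensors.observe())
for n in ["side","top","wrist"]:
    print(n,vision.get_calibration(n))
    cv2.imwrite(f"pics/a_{n}.png",vision.camera(n))
E
```

```text
pics
{'time': 0.0, 'joint_positions': array([ 1.14251601e+00,  2.07439663e-01,  1.54296584e+00,  2.56930055e-06,
        1.39350710e+00, -1.50514335e-01]), 'qvel': array([ 0.00019525,  0.00064891,  0.00029905, -0.00079382,  0.00131741,
        0.0030299 ]), 'joint_efforts': array([ 8.70255135e-04, -3.83044767e+01, -2.91593724e+01, -1.43500720e-04,
        1.04812731e-02, -6.80842817e-06]), 'tool_pos': array([0.15735617, 0.55222945, 0.219209  ]), 'eef_rot': array([-0.43482096, -3.11068294,  0.00349076]), 'ft_force': array([-0.15852878,  0.39068831, -0.08102714]), 'moment': array([ 0.02143769, -0.03684191, -0.03425279]), 'gripper_width': 0.08541772352174838}
side {'fovy': 47.8706541007485, 'cx': 268.96430909718975, 'cy': 210.83110802077871, 'k1': -0.14188773048630196, 'extrinsics': array([[ 0.79964111, -0.60026742,  0.01590993, -0.41386553],
       [ 0.4088369 ,  0.56365206,  0.71773864, -0.21348639],
       [-0.43980279, -0.56742875,  0.69613082, -1.28020771],
       [ 0.        ,  0.        ,  0.        ,  1.        ]])}
top {'fovy': 46.63237969442203, 'cx': 282.3091398926318, 'cy': 216.18332929315193, 'k1': -0.0745912945542545, 'extrinsics': array([[ 0.06392821, -0.99794346,  0.00469386, -0.07927208],
       [ 0.97662604,  0.06352845,  0.20534292, -0.50055594],
       [-0.20521882, -0.00854306,  0.97867883, -1.43364875],
       [ 0.        ,  0.        ,  0.        ,  1.        ]])}
wrist {'fovy': 69.55288376091708, 'cx': 281.710785160369, 'cy': 208.14893847364075, 'k1': -0.06527437812445389, 'mount': array([[-4.04843215e-04,  9.56816904e-01,  2.90690985e-01,
         7.39902342e-02],
       [ 9.99998008e-01,  9.55551612e-04, -1.75253294e-03,
        -1.85721762e-03],
       [-1.95462338e-03,  2.90689697e-01, -9.56815384e-01,
        -1.53289551e-01],
       [ 0.00000000e+00,  0.00000000e+00,  0.00000000e+00,
         1.00000000e+00]])}
```

View pics/a_top.png

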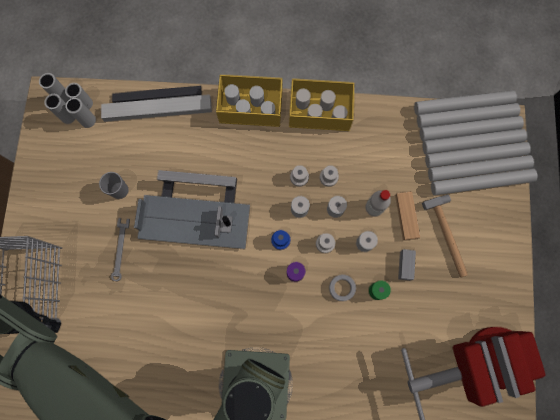

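View pics/a_side.png

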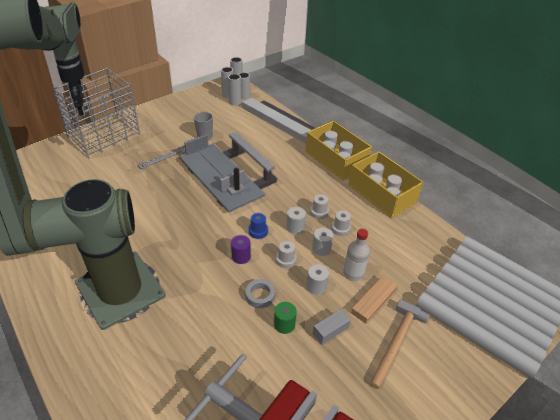

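The top view shows the rack at about (190,215), with the cheek on its left end (140,215) and the bookend at (225,220). The candidates are white or grey round parts at (300,175), (330,175), (300,206), (338,205), (326,242) and (368,240). The look-alikes are blue (281,240), purple (296,271) and green (380,290). Parts in the yellow boxes, the tall tubes and the bottle are other things. Next is a close crop.

```bash
cat > h.py <<'E'
import numpy as np, cv2
from cell import sensors, vision
from scipy.spatial.transform import Rotation as R
def cam(name, pose=None):
    c=vision.get_calibration(name); f=210/np.tan(np.radians(c["fovy"])/2)
    if name=="wrist":
        T=np.eye(4); T[:3,:3]=R.from_rotvec(pose["eef_rot"]).as_matrix(); T[:3,3]=pose["tool_pos"]
        E=np.linalg.inv(T@c["mount"])
    else: E=c["extrinsics"]
    return dict(f=f,cx=c["cx"],cy=c["cy"],k=c["k1"],E=E)
def proj(C,p):
    q=C["E"][:3,:3]@np.asarray(p,float)+C["E"][:3,3]
    s=np.array([q[0],-q[1]])/-q[2]; s=s*(1+C["k"]*(s@s))
    return np.array([C["cx"],C["cy"]])+C["f"]*s
def ray(C,uv):
    d=(np.asarray(uv,float)-[C["cx"],C["cy"]])/C["f"]; s=d.copy()
    for _ in range(20): s=d/(1+C["k"]*(s@s))
    Rm=C["E"][:3,:3]; o=-Rm.T@C["E"][:3,3]
    return o, Rm.T@np.array([s[0],-s[1],-1])
def onz(C,uv,z):
    o,d=ray(C,uv); return o+d*(z-o[2])/d[2]
E
python3 - <<'E'
from h import *
t=cv2.imread("pics/a_top.png");s=cv2.imread("pics/a_side.png")
a=cv2.resize(t[155:305,125:405],None,fx=2.8,fy=2.8,interpolation=3)[:, :784]
cv2.imwrite("pics/a_crop.png",a)
b=cv2.resize(s[185:335,170:385],(784,547),interpolation=3)
cv2.imwrite("pics/b_crop.png",b)
C=cam("top")
for n,uv in dict(t300=(300,175),t330=(330,175),p=(300,206),q=(338,205),r=(326,242),s=(368,240)).items(): print(n,onz(C,uv,.062).round(3))
E
```

```text
t300 [ 0.636 -0.093  0.062]
t330 [ 0.642 -0.186  0.062]
p [ 0.538 -0.099  0.062]
q [ 0.548 -0.214  0.062]
r [ 0.432 -0.183  0.062]
s [ 0.446 -0.309  0.062]
```

View pics/a_crop.png

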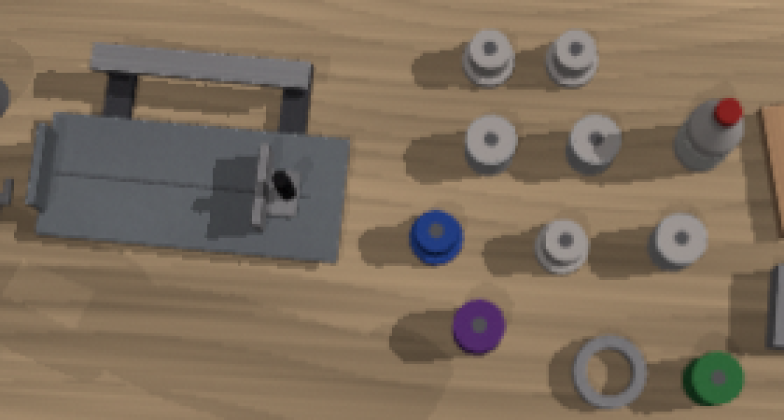

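View pics/b_crop.png

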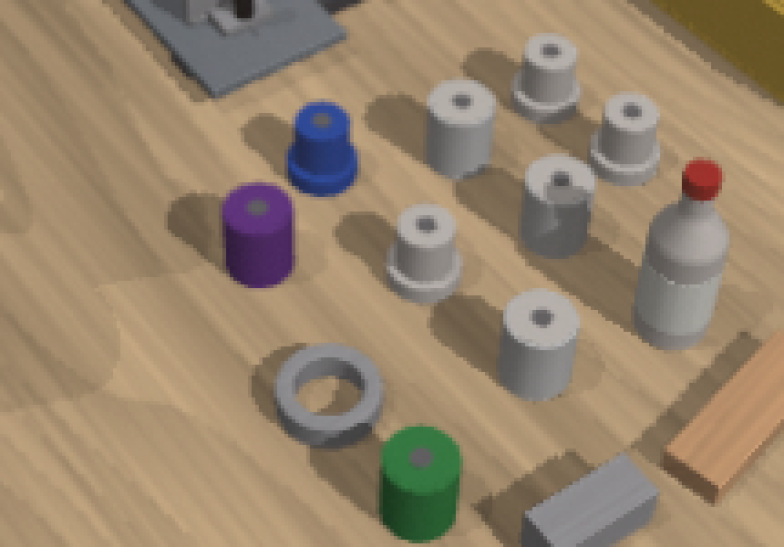

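Close crop confirms three plain tubes with flat tops the full width of the part, at top px (300,205), (338,205) and (367,241). There are three stepped white plugs at (300,172), (330,172) and (327,241). Blue, purple and green stay. Now triangulating and finding the rack pose.

```bash
python3 - <<'E'
from h import *
T=cam("top");S=cam("side")
ft=lambda p:(np.array(p)/2.8+[125,155]); fs=lambda p:(np.array(p)/3.647+[170,185])
ob=dict(tA=((491,139),(462,102)),tB=((596,139),(562,180)),tC=((681,238),(542,317)),pA=((490,48),(550,50)),pB=((575,48),(631,111)),pC=((566,240),(427,224)))
for n,(a,b) in ob.items():
    z=.064 if n[0]=='t' else .06
    o1,d1=ray(T,ft(a));o2,d2=ray(S,fs(b))
    s=np.linalg.lstsq(np.c_[d1,-d2],o2-o1,rcond=None)[0]
    X=(o1+d1*s[0]+o2+d2*s[1])/2
    print(n,"tri",X.round(3),"top",onz(T,ft(a),z).round(3)[:2],"side",onz(S,fs(b),z).round(3)[:2])
B=[onz(T,ft(p),.03)[:2] for p in [(56,112),(350,140),(335,262),(38,235)]]
print("board LB,RB,RF,LF",np.round(B,3),[np.linalg.norm(B[i]-B[(i+1)%4]).round(3) for i in range(4)])
yd=(B[0]-B[1]+B[3]-B[2]); yaw=np.arctan2(-yd[0],yd[1]); print("yaw",yaw)
c=np.mean(B,0); ax=np.array([np.cos(yaw),np.sin(yaw)]); print("rack origin",c+.055*ax)
r=[onz(T,ft(p),.08)[:2] for p in [(93,44),(313,66),(311,90),(91,69)]]
rm=np.mean(r,0);print("rail",np.round(r,3),rm,"origin via rail",rm-.07*ax)
print("rail dir",[np.arctan2(-(a-b)[0],(a-b)[1]) for a,b in [(r[0],r[1]),(r[3],r[2])]])
print("post top",onz(T,ft((286,175)),.121))
E
```

```text
tA tri [ 0.544 -0.1    0.057] top [ 0.541 -0.099] side [ 0.54  -0.106]
tB tri [ 0.552 -0.215  0.057] top [ 0.549 -0.213] side [ 0.549 -0.22 ]
tC tri [ 0.448 -0.311  0.058] top [ 0.446 -0.309] side [ 0.446 -0.314]
pA tri [ 0.648 -0.093  0.054] top [ 0.645 -0.093] side [ 0.644 -0.098]
pB tri [ 0.655 -0.188  0.052] top [ 0.652 -0.187] side [ 0.649 -0.193]
pC tri [ 0.438 -0.187  0.055] top [ 0.437 -0.186] side [ 0.436 -0.191]
board LB,RB,RF,LF [[0.549 0.388]
 [0.538 0.056]
 [0.401 0.062]
 [0.409 0.391]] [np.float64(0.332), np.float64(0.137), np.float64(0.329), np.float64(0.14)]
yaw -0.028709499991242792
rack origin [0.52929133 0.22248688]
rail [[0.616 0.341]
 [0.606 0.099]
 [0.579 0.098]
 [0.588 0.34 ]] [0.59745291 0.21968369] origin via rail [0.52748176 0.22169308]
rail dir [np.float64(-0.03991864778888517), np.float64(-0.034481420011797596)]
post top [0.47588156 0.11218247 0.121     ]
```

>>> {"api": "drive_tool", "payload": {"motion": [[-1, [0, 0, -1], -0.12], [-1, [0, 0, -1], -0.12], [-1, [-2.8, -3.3, -1], 0], [-1, [-2.8, -3.3, -1], 0], [-1, [-2.8, -3.3, -1], 0], [-1, [-2.8, -3.3, -1], 0], [-1, [-2.8, -3.3, -1], 0], [-1, [-2.8, -3.3, -1], 0], [-1, [-2.8, -3.3, -1], 0], [-1, [-2.8, -3.3, -1], 0], [-1, [-2.8, -3.3, -1], 0], [-1, [-2.8, -3.3, -1], 0], [-1, [0, 0, 0], 0], [-1, [0, 0, 0], 0]]}}

```text
time: 1.55
tool_pos: [0.4365, 0.2006, 0.3388]
eef_rot: [-0.038, -3.137, 0.017]
ft_force: [-0.4, -0.0, -0.2]
gripper_width: 0.0854
```

```bash
cat >> h.py <<'E'
RYAW=-0.035; RO=np.array([.528,.222])
def st(): return sensors.observe()
def plan(xyz, yaw=None, s=None):
    """cm shift in tool axes after turning to yaw (world angle of tool y = 90deg+yaw); turn first"""
    s=s or st(); M=R.from_rotvec(s["eef_rot"]).as_matrix()
    cur=np.arctan2(-M[0,1],M[1,1]); yaw=cur if yaw is None else yaw
    dt=-(yaw-cur); M2=M@R.from_rotvec([0,0,dt]).as_matrix()
    d=M2.T@(np.asarray(xyz)-s["tool_pos"])*100
    print("turn %.3f shift cm %s  (yaw now %.3f) tilt %.3f"%(dt,d.round(2),cur,np.arccos(-M[2,2])))
def rack2w(x,y,yaw=None,o=None):
    yaw=RYAW if yaw is None else yaw; o=RO if o is None else o
    c,s=np.cos(yaw),np.sin(yaw); return o+np.array([c*x-s*y,s*x+c*y])
def w2rack(p): 
    c,s=np.cos(RYAW),np.sin(RYAW); d=np.asarray(p)[:2]-RO; return np.array([c*d[0]+s*d[1],-s*d[0]+c*d[1]])
E
python3 - <<'E'
from h import *
import json
s=st(); im=vision.camera("wrist"); cv2.imwrite("pics/w1.png",im)
np.savez("w1.npz",p=s["tool_pos"],r=s["eef_rot"]); print(s["time"],s["tool_pos"],s["gripper_width"]); plan(s["tool_pos"])
E
```

```text
1.55 [0.4364823  0.20060408 0.33883694] 0.08541324729948961
turn -0.000 shift cm [ 0.   -0.02  0.  ]  (yaw now -0.023) tilt 0.012
```

View pics/w1.png

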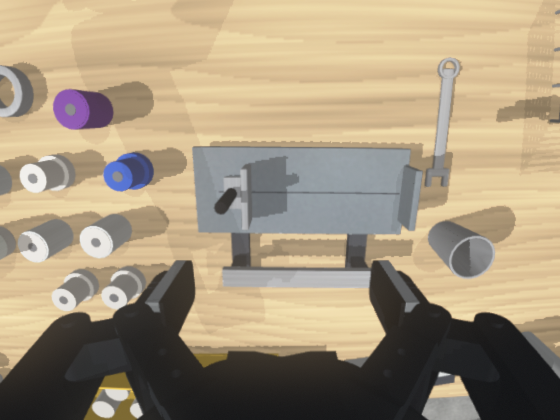

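Wrist view: board corners are near (194,147), (408,150) and (198,233), with the scribed line from (250,191) to (398,194). The rail runs (222,268)-(372,286), the bookend plate is at (246,197) and the post at (228,201). I'll fit the line segments for the rack pose.

```bash
python3 - <<'E'
from h import *
z=np.load("w1.npz"); C=cam("wrist",dict(tool_pos=z["p"],eef_rot=z["r"]))
g=cv2.cvtColor(cv2.imread("pics/w1.png"),cv2.COLOR_BGR2GRAY)
L=cv2.createLineSegmentDetector().detect(g[135:300,180:430])[0][:,0]+[180,135]*2
for l in L:
    if np.hypot(*(l[2:]-l[:2]))>28:
        out=[]
        for h in (.03,.08):
            a=onz(C,l[:2],h)[:2];b=onz(C,l[2:],h)[:2];d=b-a
            if abs(d[1])>abs(d[0]): ang=np.arctan(-d[0]/d[1])
            else: ang=np.arctan(d[1]/d[0])
            out+= [a.round(3),b.round(3),round(ang,3)]
        print(l.round(0),*out)
E
```

```text
[401. 268. 427. 299.] [0.613 0.396] [0.676 0.45 ] 0.708 [0.586 0.375] [0.642 0.424] 0.708
[192. 256. 195. 298.] [0.582 0.04 ] [0.665 0.036] -0.05 [0.558 0.058] [0.632 0.054] -0.05
[368. 298. 371. 263.] [0.671 0.344] [0.601 0.344] -0.006 [0.637 0.328] [0.576 0.329] -0.006
[344. 267. 346. 234.] [0.607 0.298] [0.548 0.3  ] -0.026 [0.581 0.288] [0.528 0.289] -0.026
[232. 267. 231. 232.] [0.604 0.107] [0.54 0.11] -0.035 [0.577 0.118] [0.521 0.12 ] -0.035
[367. 270. 316. 271.] [0.614 0.338] [0.614 0.25 ] -0.003 [0.587 0.323] [0.587 0.245] -0.003
[252. 266. 343. 266.] [0.602 0.141] [0.606 0.296] -0.026 [0.576 0.148] [0.58  0.286] -0.026
[258. 269. 226. 269.] [0.609 0.152] [0.607 0.096] -0.04 [0.582 0.157] [0.58  0.108] -0.04
[314. 271. 259. 270.] [0.613 0.248] [0.61  0.154] -0.033 [0.586 0.243] [0.583 0.159] -0.033
[247. 228. 246. 169.] [0.534 0.138] [0.437 0.141] -0.038 [0.515 0.145] [0.429 0.148] -0.038
[250. 233. 250. 267.] [0.543 0.141] [0.604 0.139] -0.039 [0.523 0.148] [0.578 0.146] -0.039
[312. 239. 343. 239.] [0.555 0.243] [0.556 0.295] -0.031 [0.534 0.239] [0.535 0.285] -0.031
[212
[... 853 characters left out ...]
 [0.477 0.207] -0.031 [0.469 0.361] [0.465 0.207] -0.031
[289. 190. 398. 192.] [0.472 0.207] [0.478 0.379] -0.034 [0.46  0.207] [0.466 0.36 ] -0.034
[409. 149. 204. 147.] [0.412 0.391] [0.402 0.08 ] -0.032 [0.407 0.371] [0.398 0.093] -0.032
[228. 232. 199. 232.] [0.54  0.106] [0.539 0.058] -0.022 [0.521 0.116] [0.52  0.074] -0.022
[397. 220. 401. 189.] [0.524 0.381] [0.474 0.383] -0.041 [0.507 0.362] [0.462 0.363] -0.041
[252. 190. 284. 191.] [0.471 0.149] [0.473 0.2  ] -0.035 [0.459 0.154] [0.461 0.2  ] -0.035
[364. 287. 256. 287.] [0.648 0.335] [0.644 0.146] -0.021 [0.617 0.321] [0.613 0.152] -0.021
[283. 193. 252. 193.] [0.476 0.198] [0.475 0.148] -0.023 [0.464 0.198] [0.463 0.154] -0.023
```

>>> {"api": "drive_tool", "payload": {"motion": [[-1, [-0.9, -2.2, 2.5], 0.009], [-1, [-0.9, -2.2, 2.5], 0], [-1, [-0.9, -2.2, 2.5], 0], [-1, [-0.9, -2.2, 2.5], 0], [-1, [0, 0, 2], 0], [-1, [0, 0, 0], 0], [-1, [0, 0, 0], 0]]}}

```text
time: 2.3
tool_pos: [0.4653, 0.1175, 0.2144]
eef_rot: [-0.024, -3.135, 0.012]
ft_force: [-0.3, 0.5, 0.2]
gripper_width: 0.0855
```

```bash
sed -i 's/^RYAW=.*/RYAW=-0.032; RO=np.array([.5305,.2237])/' h.py; python3 - <<'E'
from h import *
s=st(); cv2.imwrite("pics/w2.png",vision.camera("wrist"));C=cam("wrist",s)
p=rack2w(-.055,-.1135);print(p,s["tool_pos"]);plan([*p,.11])
z=np.load("w1.npz"); C1=cam("wrist",dict(tool_pos=z["p"],eef_rot=z["r"])); print(proj(C,[*p,.121]),proj(C1,[*p,.121]),proj(C1,[*rack2w(-.055,-.0825),.03]))
E
```

```text
[0.47189678 0.11201781] [0.46532634 0.11746807 0.21444553]
turn -0.000 shift cm [-0.76 -0.47 10.44]  (yaw now -0.015) tilt 0.010
[277.95284044 215.53577306] [216.39999026 208.11461227] [248.44642254 191.73177012]
```

View pics/w2.png

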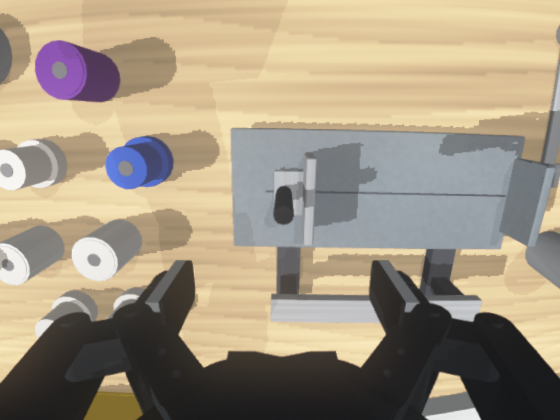

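The post top is at about (283,212), against (278,216) predicted, so it is about 4 mm further +y. I'll descend there and grip.

>>> {"api": "drive_tool", "payload": {"motion": [[-1, [-0.2, 0, 2.6], 0.01], [-1, [-0.2, 0, 2.6], 0.01], [-1, [-0.2, 0, 2.6], 0], [-1, [-0.1, 0, 1.9], 0], [-1, [0, 0, 0.6], 0], [1, [0, 0, 0], 0], [1, [0, 0, 0], 0], [1, [0, 0, 0], 0], [1, [0, 0, 0], 0], [1, [0, 0, 0], 0], [1, [0, 0, 0], 0]]}}

```text
time: 3.45
tool_pos: [0.4831, 0.1242, 0.1248]
eef_rot: [0.039, 3.117, -0.006]
ft_force: [-0.1, -0.1, -0.4]
gripper_width: 0.0004
```

```bash
python3 - <<'E'
from h import *
s=st(); print(s["tool_pos"],s["gripper_width"],w2rack(s["tool_pos"])); plan([*rack2w(-.055,-.158),.11])
E
```

```text
[0.48308224 0.12417082 0.1247617 ] 0.0003756070844742695 [-0.04420909 -0.10099534]
turn -0.000 shift cm [ 1.16 -5.69  1.47]  (yaw now -0.025) tilt 0.025
```

The jaws closed empty. I'll raise and check for idle drift, then find the post numerically.

>>> {"api": "drive_tool", "payload": {"motion": [[-1, [0, 0, -3], 0], [-1, [0, 0, -3], 0], [-1, [0, 0, -3], 0], [-1, [0, 0, 0], 0], [-1, [0, 0, 0], 0], [-1, [0, 0, 0], 0]]}}

```text
time: 4.05
tool_pos: [0.4798, 0.124, 0.2172]
eef_rot: [0.04, 3.119, -0.007]
ft_force: [0.5, -0.6, 0.3]
gripper_width: 0.0852
```

>>> {"api": "drive_tool", "payload": {"motion": [[-1, [0, 0, 0], 0], [-1, [0, 0, 0], 0], [-1, [0, 0, 0], 0], [-1, [0, 0, 0], 0], [-1, [0, 0, 0], 0], [-1, [0, 0, 0], 0]]}}

```text
time: 4.65
tool_pos: [0.477, 0.1237, 0.2124]
eef_rot: [0.041, 3.128, -0.008]
ft_force: [-0.9, -0.5, 0.7]
gripper_width: 0.0853
```

```bash
python3 - <<'E'
from h import *
s=st(); im=vision.camera("wrist"); cv2.imwrite("pics/w3.png",im);C=cam("wrist",s)
print(s["tool_pos"]);plan([*rack2w(-.055,-.11),.11])
m=(im.max(2)<60).astype(np.uint8); m[:, :200]=0; m[300:]=0; m[:,370:]=0
n,l,stt,c=cv2.connectedComponentsWithStats(m)
for i in range(1,n):
    if stt[i,4]>80: print(stt[i],c[i],onz(C,c[i],.1))
print(proj(C,[*rack2w(-.055,-.11),.121]))
cv2.imwrite("pics/w3c.png",im[60:360,140:440])
E
```

```text
[0.47698292 0.12366127 0.2124387 ]
turn -0.000 shift cm [ 0.61 -0.77 10.25]  (yaw now -0.026) tilt 0.014
[269 174  16  23 241] [277.42323651 184.17427386] [0.46217861 0.11828316 0.1       ]
[274.0722619  201.37356071]
```

View pics/w3c.png

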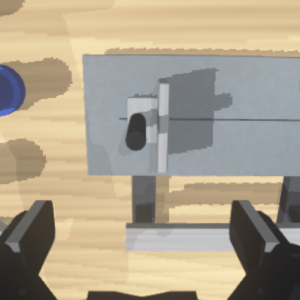

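The post model agrees with the picture, top at about (277,202). The failed grab came from arm drift: idle rows sag a little, and x ended 11 mm off. I'll descend in two corrected stages.

>>> {"api": "drive_tool", "payload": {"motion": [[-1, [0.2, -0.3, 2], 0], [-1, [0.2, -0.3, 2], 0], [-1, [0.1, -0.2, 2], 0], [-1, [0, 0, 0], 0]]}}

```text
time: 5.1
tool_pos: [0.4741, 0.1155, 0.1524]
eef_rot: [0.04, 3.124, -0.007]
ft_force: [-1.0, -0.2, -0.2]
gripper_width: 0.0855
```

```bash
python3 - <<'E'
from h import *
print(st()["tool_pos"]);plan([.472,.1155,.11])
E
```

```text
[0.47407187 0.11550605 0.15239985]
turn -0.000 shift cm [0.28 0.01 4.24]  (yaw now -0.026) tilt 0.018
```

>>> {"api": "drive_tool", "payload": {"motion": [[-1, [0.1, 0, 1.4], 0], [-1, [0.1, 0, 1.4], 0], [-1, [0.1, 0, 1.4], 0], [-1, [0, 0, 0], 0]]}}

```text
time: 5.5
tool_pos: [0.4749, 0.1159, 0.1132]
eef_rot: [0.04, 3.118, -0.006]
ft_force: [-0.5, 0.2, 0.1]
gripper_width: 0.0855
```

>>> {"api": "drive_tool", "payload": {"motion": [[1, [0, 0, 0], 0], [1, [0, 0, 0], 0], [1, [0, 0, 0], 0], [1, [0, 0, 0], 0]]}}

```text
time: 5.9
tool_pos: [0.4783, 0.1163, 0.1175]
eef_rot: [0.04, 3.111, -0.005]
ft_force: [-0.4, 0.6, -0.3]
gripper_width: 0.0284
```

>>> {"api": "drive_tool", "payload": {"motion": [[1, [0.2, 0, 0.3], 0], [1, [0.2, 0, 0.3], 0], [1, [0, 0, 0], 0]]}}

```text
time: 6.2
tool_pos: [0.4748, 0.1165, 0.1119]
eef_rot: [0.04, 3.109, -0.005]
ft_force: [0.5, 0.4, 0.4]
gripper_width: -0.0001
```

```bash
python3 - <<'E'
from h import *
s=st(); im=vision.camera("wrist"); sd=vision.camera("side"); C=cam("wrist",s);S=cam("side")
g=s["tool_pos"]; M=R.from_rotvec(s["eef_rot"]).as_matrix(); print(M[:,2])
print("grasp pt side",proj(S,g+M[:,2]*.003),"tip",proj(S,g+M[:,2]*.022),"wrist tip",proj(C,g+M[:,2]*.022))
a=cv2.resize(sd[130:240,170:290],(480,440)); b=cv2.resize(im[120:340,180:380],(400,440))
cv2.imwrite("pics/w4.png",np.hstack([a,b])[:, :800])
E
```

```text
[ 0.03205742 -0.00364389 -0.99947939]
grasp pt side [236.29866178 171.0947552 ] tip [236.65701816 175.69051555] wrist tip [284.15589703 240.37491877]
```

View pics/w4.png

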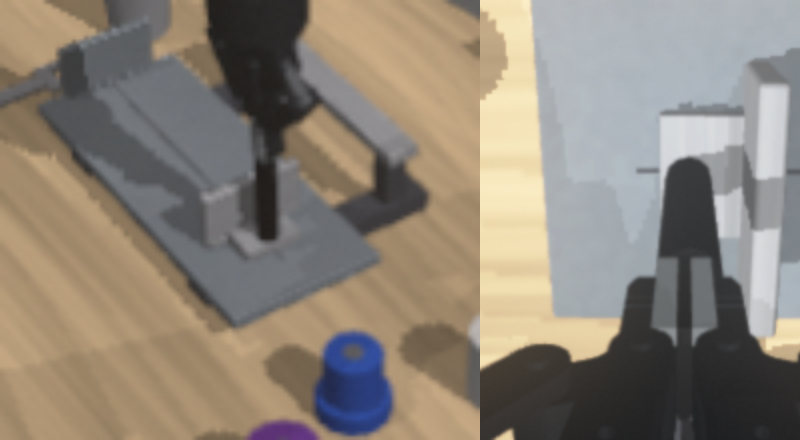

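```bash
python3 - <<'E'
from h import *
s=st(); C=cam("wrist",s);S=cam("side")
for z in (.04,.08,.102,.121): print(z,proj(C,[.472,.1155,z]),proj(S,[.472,.1155,z]))
z=np.load("w1.npz"); C1=cam("wrist",dict(tool_pos=z["p"],eef_rot=z["r"]))
for z in (.04,.121): print(z,proj(C1,[.472,.1155,z]),proj(cam("top"),[.472,.1155,z]))
E
```

```text
0.04 [282.46165218 208.42354252] [236.39284295 188.12235732]
0.08 [282.5536578  228.19174167] [235.99955863 178.65109393]
0.102 [282.62068222 242.64958725] [235.77876476 173.29505646]
0.121 [282.69228049 258.14821834] [235.58548333 168.58300648]
0.04 [229.95478262 193.09946736] [228.75808348 224.02396095]
0.121 [219.10049496 208.13059854] [225.8895116  218.73384254]
```

The post sits about 10 mm nearer the robot than assumed (x ≈ 0.463), so the pads squeezed past its edge. I'll open, shift toward the robot and close again.

>>> {"api": "drive_tool", "payload": {"motion": [[-1, [0, 0, 0], 0], [-1, [0, 0, 0], 0], [-1, [0.4, 0, 0], 0], [-1, [0.4, 0, 0], 0], [-1, [0.4, 0, 0], 0], [-1, [0, 0, 0], 0]]}}

```text
time: 6.9
tool_pos: [0.462, 0.1168, 0.1116]
eef_rot: [0.04, 3.109, -0.005]
ft_force: [-0.2, -0.4, 0.5]
gripper_width: 0.0847
```

>>> {"api": "drive_tool", "payload": {"motion": [[1, [0, 0, 0], 0], [1, [0, 0, 0], 0], [1, [0, 0, 0], 0], [1, [0, 0, 0], 0], [1, [0, 0, 0], 0], [1, [0, 0, 0], 0], [1, [0, 0, 0], 0]]}}

```text
time: 7.6
tool_pos: [0.4624, 0.1168, 0.1119]
eef_rot: [0.04, 3.108, -0.005]
ft_force: [-0.3, -0.5, 0.8]
gripper_width: -0.0001
```

```bash
python3 - <<'E'
from h import *
s=st(); im=vision.camera("wrist"); sd=vision.camera("side"); tp=vision.camera("top"); C=cam("wrist",s)
g=s["tool_pos"]
print("wrist tip",proj(C,g-[0,0,.022]),"side",proj(cam("side"),g-[0,0,.022]),"top",proj(cam("top"),g-[0,0,.022]))
a=cv2.resize(sd[140:210,200:270],(400,400),interpolation=3); b=cv2.resize(im[150:350,180:380],(400,400))
cv2.imwrite("pics/w5.png",np.hstack([a,b]))
E
```

```text
wrist tip [284.25428251 239.30564741] side [233.1364654  177.20011349] top [226.3173532  223.98851911]
```

View pics/w5.png

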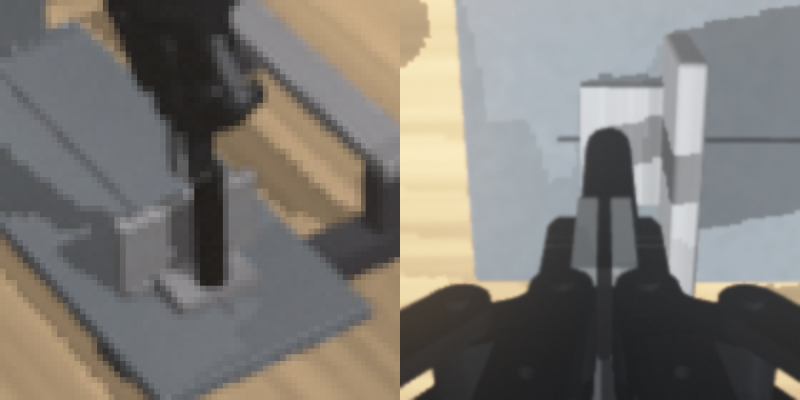

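```bash
python3 - <<'E'
from h import *
s=st(); C=cam("wrist",s)
print("w5 base front edge z.04",onz(C,(284.5,214),.04),"line",onz(C,(282,219),.03))
print("side base",onz(cam("side"),(236.75,189),.04), "front edge, z.04")
im=cv2.imread("pics/w2.png")
print(cv2.cvtColor(im,cv2.COLOR_BGR2GRAY)[170:232:3,265:303:3])
print(cv2.cvtColor(cv2.imread("pics/a_top.png"),cv2.COLOR_BGR2GRAY)[205:235,216:238])
E
```

```text
w5 base front edge z.04 [0.46363093 0.11729741 0.04      ] line [0.47158232 0.11513588 0.03      ]
side base [0.47053833 0.11128071 0.04      ] front edge, z.04
[[163 163 164 148 132 131 124 118 118 122 122 110 107]
 [163 163 163 184 196 197 193 193 194 198 194 184 176]
 [163 163 161 183 196 197 194 193 193 196 194 183 176]
 [162 164 162 183 195 197 193 193 192 197 193 183 176]
 [162 163 163 183 194 196 192 192 192 197 191 138 132]
 [163 162 162 182 194 183 161 134 144 149 142 132 126]
 [162 163 163 183 167  58  56  55  94 143 142 132 126]
 [144 119 119 178  72  57  57  55  55 138 140 127 126]
 [166 165 165 178  59  57  55  55  55 127 140 127 126]
 [164 165 165 167  58  56  56  55  55 118 141 128 165]
 [164 162 161 144  57  56  55  54  55 111 188 173 176]
 [164 163 151 117  57  56  56  56  54  91 191 176 176]
 [163 161 151 103  58  60  63  59  54  78 191 176 175]
 [162 154 150  84  66  65  64  63  62  65 189 175 176]
 [164 153 151  74  64  64  64  63  63  65 189 174 170]
 [162 151 153  76  64  64  63  63  63  64 163 159 156]
 [151 150 153 101  64  63  63  63  63  81 149 150 147]
 [15
[... 2307 characters left out ...]
3 101 119 116 114  93  95  95
   94  95  94  95]
 [114 115  99  83  93 106 116 116 118 116 116 116 118 117 113  87  95  95
   95  93  95  95]
 [114 115  90  83  95 106 117 116 119 117 116 117 118 116 108  78  95  95
   94  94  95  93]
 [114 114  85  83  87 102 117 117 118 116 116 117 118 116 105  82  94  95
   94  94  93  94]
 [114 115  80  81  71  84 101 102 103 102 103 105 108 106 101  87  94  93
   95  94  94  95]
 [115 117  79  80  65  68  70  72  72  77  76  70  82  88  92  90  94  95
   94  94  95  94]
 [115 119  83  82  83  86  92  92  92  92  92  77  80  94  94  93  95  93
   95  94  95  95]
 [106 108  84  82  78  90  94  94  94  93  92  95  94  93  93  94  93  93
   95  95  95  95]]
```

I'll probe with the closed fingers, moving +x into the post slowly and watching force.

>>> {"api": "drive_tool", "payload": {"motion": [[1, [-0.3, 0, 0], 0], [1, [-0.3, 0, 0], 0], [1, [-0.3, 0, 0], 0], [1, [-0.3, 0, 0], 0]]}}

```text
time: 8.15
tool_pos: [0.4751, 0.1165, 0.1123]
eef_rot: [0.04, 3.108, -0.005]
ft_force: [0.1, -0.0, 0.7]
gripper_width: 0.0
```

>>> {"api": "drive_tool", "payload": {"motion": [[1, [0, 0, 0.4], 0], [1, [0, 0, 0.4], 0], [1, [0, 0, 0.4], 0]]}}

```text
time: 8.45
tool_pos: [0.4768, 0.1165, 0.1099]
eef_rot: [0.038, 3.111, -0.007]
ft_force: [-13.2, -0.8, 29.2]
gripper_width: 0.0001
```

Contact came at TCP z≈0.110 over the post, so the closed tips reach only about 10 mm ahead of the TCP. The wrist image also gave about 9 mm. I'll open and grip about 15 mm lower.

>>> {"api": "drive_tool", "payload": {"motion": [[-1, [0, 0, -2], 0], [-1, [0, 0, -2], 0], [-1, [0, 0, 0], 0], [-1, [0, 0, 0], 0], [-1, [0, 0, 0], 0]]}}

```text
time: 8.95
tool_pos: [0.4755, 0.1167, 0.151]
eef_rot: [0.038, 3.111, -0.007]
ft_force: [-0.6, 0.8, -0.3]
gripper_width: 0.0724
```

```bash
python3 - <<'E'
from h import *
print(st()["tool_pos"],st()["ft_force"]);plan([.472,.1165,.098])
E
```

```text
[0.47547652 0.11672437 0.15098771] [-0.58860456  0.75687764 -0.28958985]
turn -0.000 shift cm [ 0.51 -0.01  5.29]  (yaw now -0.024) tilt 0.031
```

>>> {"api": "drive_tool", "payload": {"motion": [[-1, [0.2, 0, 1.8], 0], [-1, [0.2, 0, 1.8], 0], [-1, [0.1, 0, 1.7], 0], [-1, [0, 0, 0], 0]]}}

```text
time: 9.35
tool_pos: [0.4691, 0.1163, 0.0917]
eef_rot: [0.038, 3.118, -0.008]
ft_force: [-0.0, -1.8, -0.3]
gripper_width: 0.0853
```

>>> {"api": "drive_tool", "payload": {"motion": [[1, [0, 0, 0], 0], [1, [0, 0, 0], 0], [1, [0, 0, 0], 0], [1, [0, 0, 0], 0], [1, [0, 0, 0], 0], [1, [0, 0, 0], 0]]}}

```text
time: 9.95
tool_pos: [0.4695, 0.1164, 0.0925]
eef_rot: [0.039, 3.117, -0.007]
ft_force: [0.2, 0.4, -5.8]
gripper_width: 0.0152
```

>>> {"api": "drive_tool", "payload": {"motion": [[1, [0, -1, 0], 0], [1, [0, -1, 0], 0], [1, [0, -1, 0], 0], [1, [0, -1, 0], 0], [1, [0, -0.7, 0], 0]]}}

```text
time: 10.45
tool_pos: [0.468, 0.0672, 0.0925]
eef_rot: [0.037, 3.117, -0.003]
ft_force: [0.5, 2.6, -2.4]
gripper_width: 0.0155
```

>>> {"api": "drive_tool", "payload": {"motion": [[1, [0, -0.3, 0], 0], [1, [0, -0.2, 0], 0], [1, [0, -0.2, 0], 0], [1, [0, 0, 0], 0]]}}

```text
time: 10.85
tool_pos: [0.468, 0.0673, 0.0925]
eef_rot: [0.048, 3.115, 0.03]
ft_force: [0.4, 1.0, -1.6]
gripper_width: 0.0156
```

Bookend is on its back stop: no motion under push, post at rack y ≈ -0.158. I'll release it and turn the jaws along rack x for the picks.

>>> {"api": "drive_tool", "payload": {"motion": [[-1, [0, 0, 0], 0], [-1, [0, 0, 0], 0], [-1, [0, 0, 0], 0], [-1, [0, 0, 0], 0], [-1, [0, 0, -4], 0], [-1, [0, 0, -4], 0], [-1, [0, 0, -4], 0], [-1, [0, 0, 0], 0]]}}

```text
time: 11.65
tool_pos: [0.4642, 0.0611, 0.2162]
eef_rot: [0.051, 3.119, 0.023]
ft_force: [-0.1, -0.3, 0.2]
gripper_width: 0.0853
```

```bash
cat >> h.py <<'E'
OB=dict(tA=(.543,-.100),tB=(.551,-.214),tC=(.447,-.311),pA=(.647,-.094),pB=(.653,-.188),pC=(.4375,-.187))
E
python3 - <<'E'
from h import *
s=st();print(s["tool_pos"],s["joint_positions"].round(2))
for y in (np.pi/2,-np.pi/2): plan([.543,-.1,.20],y+RYAW)
E
```

```text
[0.46423896 0.06112455 0.21617679] [-0.07 -0.04  1.82  0.02  1.34 -1.61]
turn -1.571 shift cm [15.87 -8.35  1.57]  (yaw now -0.033) tilt 0.027
turn 1.570 shift cm [-15.87   8.35   1.57]  (yaw now -0.033) tilt 0.027
```

>>> {"api": "drive_tool", "payload": {"motion": [[-1, [0, 0, 0], 0.145], [-1, [0, 0, 0], 0.145], [-1, [0, 0, 0], 0.145], [-1, [0, 0, 0], 0.145], [-1, [0, 0, 0], 0.145], [-1, [0, 0, 0], 0.145], [-1, [0, 0, 0], 0.145], [-1, [0, 0, 0], 0.145], [-1, [0, 0, 0], 0.145], [-1, [0, 0, 0], 0.145], [-1, [0, 0, 0], 0.12], [-1, [0, 0, 0], 0]]}}

```text
time: 12.85
tool_pos: [0.4611, 0.0582, 0.2106]
eef_rot: [2.315, 2.119, 0.03]
ft_force: [-0.2, 0.0, 0.6]
gripper_width: 0.0852
```

```bash
python3 - <<'E'
from h import *
s=st();print(s["tool_pos"],s["joint_positions"].round(2))
plan([.543,-.1,.20],-np.pi/2+RYAW)
E
```

```text
[0.46110235 0.05819711 0.2105929 ] [-0.07 -0.04  1.83  0.01  1.34  0.02]
turn -0.056 shift cm [-15.56   8.67   1.03]  (yaw now -1.659) tilt 0.019
```

>>> {"api": "drive_tool", "payload": {"motion": [[-1, [0, 0, 0], -0.05], [-1, [-3.2, 1.8, 0.2], 0], [-1, [-3.2, 1.8, 0.2], 0], [-1, [-3.2, 1.8, 0.2], 0], [-1, [-3.2, 1.8, 0.2], 0], [-1, [-2.8, 1.5, 0.2], 0], [-1, [0, 0, 0], 0]]}}

```text
time: 13.55
tool_pos: [0.545, -0.1052, 0.1959]
eef_rot: [2.234, 2.207, 0.026]
ft_force: [0.0, 2.0, -0.4]
gripper_width: 0.0852
```

```bash
python3 - <<'E'
from h import *
s=st(); im=vision.camera("wrist"); cv2.imwrite("pics/w6.png",im); C=cam("wrist",s)
print(s["tool_pos"]); plan([.543,-.1,.1]); print({k:proj(C,[*v,.064 if k[0]=='t' else .06]).round() for k,v in OB.items()})
cv2.imwrite("pics/t6.png",vision.camera("top"))
E
```

```text
[ 0.54498826 -0.1051782   0.19587775]
turn -0.000 shift cm [ 0.23 -0.21  9.57]  (yaw now -1.582) tilt 0.017
{'tA': array([278., 191.]), 'tB': array([287., 294.]), 'tC': array([200., 366.]), 'pA': array([384., 183.]), 'pB': array([382., 268.]), 'pC': array([181., 271.])}
```

View pics/w6.png

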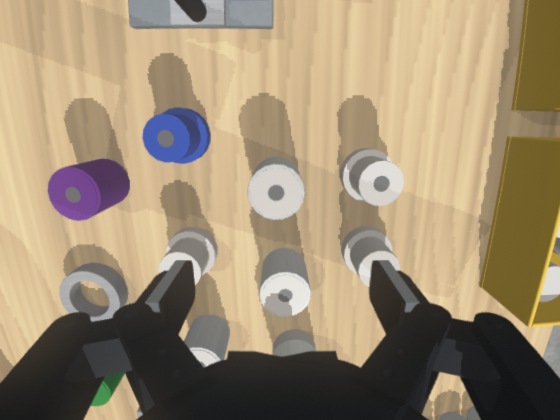

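tA's hole is at (276,192) against (278,191) predicted, and pA and tB agree to 2 px, so positions are good. Descending.

>>> {"api": "drive_tool", "payload": {"motion": [[-1, [0.1, -0.1, 2.4], 0], [-1, [0.1, -0.1, 2.4], 0], [-1, [0.1, 0, 2.4], 0], [-1, [0, 0, 2.4], 0], [-1, [0, 0, 0], 0]]}}

```text
time: 14.15
tool_pos: [0.5405, -0.0914, 0.0983]
eef_rot: [-2.218, -2.222, -0.029]
ft_force: [0.0, 1.0, 0.4]
gripper_width: 0.0857
```

```bash
python3 - <<'E'
from h import *
print(st()["tool_pos"]);plan([.5425,-.1,.026],-np.pi/2+RYAW)
E
```

```text
[ 0.54053271 -0.09138632  0.09832917]
turn 0.034 shift cm [-0.96  0.14  7.22]  (yaw now -1.569) tilt 0.019
```

>>> {"api": "drive_tool", "payload": {"motion": [[-1, [-0.4, 0.1, 1], 0.03], [-1, [-0.4, 0, 1.6], 0], [-1, [-0.2, 0, 1.6], 0], [-1, [-0.1, 0, 1.6], 0], [-1, [-0.1, 0, 1.2], 0], [-1, [0, 0, 0], 0]]}}

```text
time: 14.75
tool_pos: [0.5466, -0.1016, 0.0317]
eef_rot: [2.246, 2.185, 0.037]
ft_force: [-0.8, 0.7, 0.1]
gripper_width: 0.0857
```

>>> {"api": "drive_tool", "payload": {"motion": [[-1, [0, -0.3, 0.5], 0], [-1, [0, 0, 0], 0], [1, [0, 0, 0], 0], [1, [0, 0, 0], 0], [1, [0, 0, 0], 0], [1, [0, 0, 0], 0], [1, [0, 0, 0], 0]]}}

```text
time: 15.45
tool_pos: [0.5455, -0.102, 0.0298]
eef_rot: [2.243, 2.182, 0.04]
ft_force: [-0.7, -0.4, -2.7]
gripper_width: 0.0539
```

>>> {"api": "drive_tool", "payload": {"motion": [[1, [0, 0, -3], 0], [1, [0, 0, -4], 0], [1, [0, 0, -4], 0], [1, [0, 0, -4], 0], [1, [0, 0, -3], 0], [1, [4, -0.6, 0], 0], [1, [4, -0.6, 0], 0], [1, [4, -0.6, 0], 0], [1, [4, -0.6, 0], 0], [1, [4, -0.6, 0], 0], [1, [4, -0.6, 0], 0], [1, [4, -0.6, 0], 0], [1, [4, -0.6, 0], 0], [1, [4, -0.6, 0], 0], [1, [4, -0.6, 0], 0], [1, [3, -0.6, 0], 0], [1, [0, 0, 0], 0]]}}

```text
time: 17.15
tool_pos: [0.48, 0.3437, 0.2116]
eef_rot: [2.258, 2.183, 0.028]
ft_force: [0.2, -0.3, -3.2]
gripper_width: 0.0541
```

```bash
python3 - <<'E'
from h import *
s=st();print(s["tool_pos"],s["gripper_width"],rack2w(-.055,.128));plan([*rack2w(-.055,.128),.11],-np.pi/2+RYAW)
E
```

```text
[0.47997776 0.343734   0.21155614] 0.05412176639792503 [0.47962346 0.35339417]
turn -0.002 shift cm [ 0.84 -0.2  10.16]  (yaw now -1.604) tilt 0.018
```

>>> {"api": "drive_tool", "payload": {"motion": [[1, [0, 0, 2.5], 0], [1, [0, 0, 2.5], 0], [1, [0, 0, 2.5], 0], [1, [0, 0, 2.0], 0], [1, [0, 0, 0], 0]]}}

```text
time: 17.65
tool_pos: [0.4802, 0.3435, 0.1118]
eef_rot: [2.254, 2.185, 0.023]
ft_force: [-0.1, 0.1, -2.3]
gripper_width: 0.0541
```

```bash
python3 - <<'E'
from h import *
s=st();print(s["tool_pos"],s["gripper_width"],w2rack(s["tool_pos"]));plan([*rack2w(-.055,.128),.0615],-np.pi/2+RYAW)
E
```

```text
[0.48017644 0.34354083 0.11177507] 0.05414267910983811 [-0.05413205  0.1181694 ]
turn 0.001 shift cm [ 0.94 -0.15  5.03]  (yaw now -1.602) tilt 0.015
```

>>> {"api": "drive_tool", "payload": {"motion": [[1, [0.4, 0, 1], 0], [1, [0.4, 0, 1.5], 0], [1, [0.1, 0, 1.5], 0], [1, [0, 0, 0.7], 0], [1, [0, 0, 0], 0]]}}

```text
time: 18.15
tool_pos: [0.4831, 0.3528, 0.0633]
eef_rot: [2.254, 2.183, 0.027]
ft_force: [-0.1, -0.4, -2.4]
gripper_width: 0.0544
```

>>> {"api": "drive_tool", "payload": {"motion": [[1, [0, -0.3, 0.2], 0], [1, [0, 0, 0.1], 0], [1, [0, 0, 0], 0]]}}

```text
time: 18.45
tool_pos: [0.4805, 0.3531, 0.0607]
eef_rot: [2.253, 2.182, 0.028]
ft_force: [0.7, -0.9, -2.4]
gripper_width: 0.0541
```

Open, wait, then lift straight up and look.

>>> {"api": "drive_tool", "payload": {"motion": [[-1, [0, 0, 0], 0], [-1, [0, 0, 0], 0], [-1, [0, 0, 0], 0], [-1, [0, 0, 0], 0], [-1, [0, 0, -2], 0], [-1, [0, 0, -3], 0], [-1, [0, 0, -4], 0], [-1, [0, 0, -4], 0], [-1, [0, 0, 0], 0], [-1, [-4, 0, 0], 0], [-1, [-4, 0, 0], 0], [-1, [0, 0, 0], 0]]}}

```text
time: 19.65
tool_pos: [0.479, 0.2733, 0.2002]
eef_rot: [2.247, 2.184, 0.05]
ft_force: [-0.8, 0.5, 0.1]
gripper_width: 0.0853
```

```bash
cat >> h.py <<'E'
def holes(C,im,k,xy,z):
    """refine part top centre: dark hole blob near the predicted pixel"""
    u,v=proj(C,[*xy,z]); w=16; u0,v0=int(u)-w,int(v)-w
    if u0<0 or v0<0 or u0+2*w>560 or v0+2*w>420: return None
    g=cv2.GaussianBlur(cv2.cvtColor(im,cv2.COLOR_BGR2GRAY),(3,3),0)[v0:v0+2*w,u0:u0+2*w]
    m=(g<.72*np.percentile(g,75)).astype(np.uint8); n,l,s,c=cv2.connectedComponentsWithStats(m)
    b=[(np.hypot(c[i][0]-w,c[i][1]-w),i) for i in range(1,n) if 4<s[i,4]<260 and s[i,0]>0 and s[i,1]>0 and s[i,0]+s[i,2]<2*w and s[i,1]+s[i,3]<2*w]
    if not b: return None
    c=c[min(b)[1]]+[u0,v0]; return c.round(1),onz(C,c,z)[:2].round(4)
E
python3 - <<'E'
from h import *
s=st(); im=vision.camera("wrist"); cv2.imwrite("pics/w7.png",im); C=cam("wrist",s)
tp=vision.camera("top");cv2.imwrite("pics/t7.png",tp);T=cam("top")
print(s["tool_pos"]); a=holes(C,im,"",rack2w(-.055,.128),.094); print(a, a and w2rack(a[1]))
for k,v in OB.items(): print(k,v,holes(T,tp,k,v,.064 if k[0]=='t' else .06))
plan([.551,-.214,.2],-np.pi/2+RYAW)
E
```

```text
[0.47896973 0.27328669 0.20016748]
None None
tA (0.543, -0.1) None
tB (0.551, -0.214) (array([338.1, 204.5]), array([ 0.5495, -0.2142]))
tC (0.447, -0.311) (array([368. , 239.5]), array([ 0.4474, -0.3085]))
pA (0.647, -0.094) (array([299.5, 171.6]), array([ 0.647 , -0.0909]))
pB (0.653, -0.188) (array([330., 172.]), array([ 0.6521, -0.1854]))
pC (0.4375, -0.187) (array([326.5, 240.5]), array([ 0.4371, -0.1842]))
turn 0.005 shift cm [-48.77   8.72  -0.67]  (yaw now -1.598) tilt 0.035
```

View pics/w7.png

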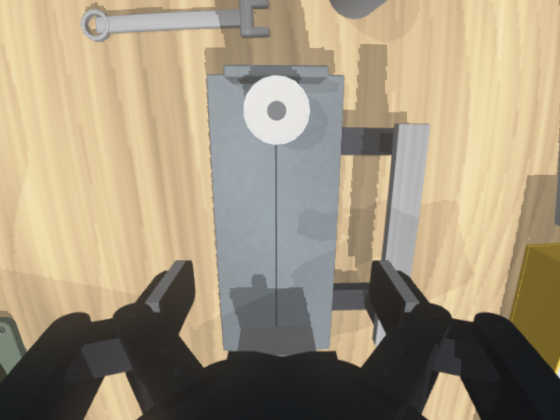

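tA stands at the cheek, hole (277,110), on the scribed line at column 277. On to tB.

>>> {"api": "drive_tool", "payload": {"motion": [[-1, [-4, 0.7, -0.1], 0], [-1, [-4, 0.7, -0.1], 0], [-1, [-4, 0.7, -0.1], 0], [-1, [-4, 0.7, -0.1], 0], [-1, [-4, 0.7, -0.1], 0], [-1, [-4, 0.7, -0.1], 0], [-1, [-4, 0.7, -0.1], 0], [-1, [-4, 0.7, -0.1], 0], [-1, [-4, 0.7, -0.1], 0], [-1, [-4, 0.7, -0.1], 0], [-1, [-4, 0.8, -0.1], 0], [-1, [-3, 0.8, 0], 0], [-1, [0, 0, 0], 0], [-1, [0, 0, 0], 0]]}}

```text
time: 21.15
tool_pos: [0.5685, -0.1982, 0.1996]
eef_rot: [2.225, 2.211, 0.07]
ft_force: [-0.4, 0.2, 0.2]
gripper_width: 0.0852
```

```bash
cat > look.py <<'E'
import sys
from h import *
k=sys.argv[1]; z=float(sys.argv[2]); s=st(); im=vision.camera("wrist"); C=cam("wrist",s)
cv2.imwrite("pics/l_%s_%.1f.png"%(k,s["time"]),im)
print(s["tool_pos"].round(4))
for n,v in OB.items():
    print(n,proj(C,[*v,.064 if n[0]=='t' else .06]).round(), holes(C,im,n,v,.064 if n[0]=='t' else .06))
plan([*OB[k],z],-np.pi/2+RYAW)
E
python3 look.py tB .10
```

```text
[ 0.5685 -0.1982  0.1996]
tA [248.  93.] None
tB [260. 213.] None
tC [167. 300.] None
pA [360.  87.] (array([357.7,  87.3]), array([ 0.6446, -0.0947]))
pB [361. 186.] (array([358.4, 187.1]), array([ 0.6502, -0.1895]))
pC [145. 188.] (array([143.1, 187.9]), array([ 0.4357, -0.1872]))
turn 0.026 shift cm [-1.95 -2.02  9.84]  (yaw now -1.577) tilt 0.045
```

>>> {"api": "drive_tool", "payload": {"motion": [[-1, [-0.9, -1.1, 0], 0.026], [-1, [-0.8, -1, 0], 0], [-1, [0, 0, 2.4], 0], [-1, [0, 0, 2.4], 0], [-1, [0, 0, 2.4], 0], [-1, [0, 0, 2], 0], [-1, [0, 0, 0], 0]]}}

```text
time: 21.9
tool_pos: [0.5458, -0.2084, 0.1059]
eef_rot: [2.246, 2.187, 0.07]
ft_force: [-0.9, 0.7, 0.1]
gripper_width: 0.0858
```

```bash
python3 - <<'E'
from h import *
s=st();print(s["tool_pos"]);plan([.549,-.215,.028],-np.pi/2+RYAW)
E
```

```text
[ 0.54582025 -0.20835887  0.10588683]
turn 0.005 shift cm [-0.87  0.07  7.77]  (yaw now -1.598) tilt 0.045
```

>>> {"api": "drive_tool", "payload": {"motion": [[-1, [-0.4, 0, 1.5], 0], [-1, [-0.3, 0, 1.8], 0], [-1, [-0.1, 0, 1.8], 0], [-1, [-0.1, 0, 1.6], 0], [-1, [0, 0, 0.9], 0], [-1, [0, 0, 0], 0]]}}

```text
time: 22.5
tool_pos: [0.5502, -0.2182, 0.0312]
eef_rot: [2.238, 2.182, 0.072]
ft_force: [0.2, 0.2, -0.9]
gripper_width: 0.0852
```

>>> {"api": "drive_tool", "payload": {"motion": [[-1, [0.3, 0, 0.2], 0], [-1, [0, 0, 0], 0], [1, [0, 0, 0], 0], [1, [0, 0, 0], 0], [1, [0, 0, 0], 0], [1, [0, 0, 0], 0], [1, [0, 0, 0], 0]]}}

```text
time: 23.2
tool_pos: [0.5525, -0.2162, 0.0332]
eef_rot: [2.232, 2.179, 0.074]
ft_force: [-0.2, 0.8, -2.7]
gripper_width: 0.054
```

>>> {"api": "drive_tool", "payload": {"motion": [[1, [0, 0, -3], 0], [1, [0, 0, -4], 0], [1, [0, 0, -4], 0], [1, [0, 0, -4], 0], [1, [0, 0, -2], 0], [1, [4, -0.6, 0], 0], [1, [4, -0.6, 0], 0], [1, [4, -0.6, 0], 0], [1, [4, -0.6, 0], 0], [1, [4, -0.6, 0], 0], [1, [4, -0.6, 0], 0], [1, [4, -0.6, 0], 0], [1, [4, -0.6, 0], 0], [1, [4, -0.6, 0], 0], [1, [4, -0.6, 0], 0], [1, [4, -0.6, 0], 0], [1, [4, -0.6, 0], 0], [1, [2.5, -0.4, 0], 0], [1, [0, 0, 0], 0], [1, [0, 0, 0], 0]]}}

```text
time: 25.2
tool_pos: [0.4703, 0.3069, 0.2066]
eef_rot: [2.248, 2.185, 0.059]
ft_force: [-0.7, 1.1, -2.4]
gripper_width: 0.0538
```

```bash
python3 - <<'E'
from h import *
C=cam("wrist",dict(tool_pos=np.array([.47897,.27329,.20017]),eef_rot=[2.247,2.184,.05]))
print("tA rack",w2rack(onz(C,(277,110.5),.094)))
s=st();print(s["tool_pos"],s["gripper_width"]);plan([*rack2w(-.055,.068),.115],-np.pi/2+RYAW)
E
```

```text
tA rack [-0.054528    0.12760871]
[0.47031654 0.30690992 0.20664486] 0.053771906929747405
turn 0.003 shift cm [-1.53  0.5   9.15]  (yaw now -1.600) tilt 0.038
```

>>> {"api": "drive_tool", "payload": {"motion": [[1, [-0.8, 0.3, 0], 0], [1, [-0.7, 0.2, 0], 0], [1, [0, 0, 2.4], 0], [1, [0, 0, 2.4], 0], [1, [0, 0, 2.4], 0], [1, [0, 0, 1.6], 0], [1, [0, 0, 0], 0]]}}

```text
time: 25.9
tool_pos: [0.4821, 0.2815, 0.1168]
eef_rot: [2.259, 2.167, 0.059]
ft_force: [-0.6, -0.4, -2.8]
gripper_width: 0.0538
```

```bash
python3 - <<'E'
from h import *
s=st();print(s["tool_pos"],s["gripper_width"],w2rack(s["tool_pos"]));plan([*rack2w(-.055,.068),.064],-np.pi/2+RYAW)
E
```

```text
[0.48213617 0.28151704 0.11678453] 0.05376083331427238 [-0.0501889   0.05624006]
turn -0.010 shift cm [ 1.07 -0.66  5.28]  (yaw now -1.613) tilt 0.039
```

>>> {"api": "drive_tool", "payload": {"motion": [[1, [0.4, -0.3, 1], -0.01], [1, [0.4, -0.2, 1.4], 0], [1, [0.2, -0.1, 1.4], 0], [1, [0, 0, 1], 0], [1, [0, 0, 0], 0]]}}

```text
time: 26.4
tool_pos: [0.4805, 0.2918, 0.0676]
eef_rot: [2.25, 2.174, 0.065]
ft_force: [-0.5, -0.1, -2.4]
gripper_width: 0.0538
```

```bash
python3 - <<'E'
from h import *
s=st();print(s["tool_pos"],s["gripper_width"],w2rack(s["tool_pos"]));plan([*rack2w(-.055,.068),.064],-np.pi/2+RYAW)
E
```

```text
[0.48045732 0.29175984 0.06762454] 0.05382865628850228 [-0.0521946   0.06642391]
turn -0.003 shift cm [ 0.15 -0.29  0.35]  (yaw now -1.605) tilt 0.043
```

Fine adjust, release, lift and move on toward tC.

>>> {"api": "drive_tool", "payload": {"motion": [[1, [0.1, -0.3, 0.2], 0], [1, [0, 0, 0.1], 0], [-1, [0, 0, 0], 0], [-1, [0, 0, 0], 0], [-1, [0, 0, 0], 0], [-1, [0, 0, 0], 0], [-1, [0, 0, -2], 0], [-1, [0, 0, -3], 0], [-1, [0, 0, -4], 0], [-1, [0, 0, -4], 0], [-1, [-4, 0, 0], 0], [-1, [-4, 0, 0], 0], [-1, [0, 0, 0], 0]]}}

```text
time: 27.7
tool_pos: [0.4742, 0.2108, 0.2048]
eef_rot: [2.239, 2.173, 0.086]
ft_force: [-0.4, 1.2, 0.6]
gripper_width: 0.0855
```

```bash
cat > rk.py <<'E'
from h import *
import sys
s=st(); im=vision.camera("wrist"); C=cam("wrist",s); cv2.imwrite("pics/rk_%.1f.png"%s["time"],im)
print(s["tool_pos"].round(4))
# tubes on the board: white top discs
z=float(sys.argv[1])
hsv=cv2.cvtColor(im,cv2.COLOR_BGR2HSV); m=((hsv[...,1]<45)&(hsv[...,2]>195)).astype(np.uint8)
m=cv2.morphologyEx(m,cv2.MORPH_CLOSE,np.ones((9,9)))
for c in cv2.findContours(m,cv2.RETR_EXTERNAL,cv2.CHAIN_APPROX_NONE)[0]:
    if cv2.contourArea(c)>700:
        (u,v),r=cv2.minEnclosingCircle(c); fill=cv2.contourArea(c)/(np.pi*r*r)
        p=onz(C,(u,v),z); print(round(u),round(v),round(r,1),"fill %.2f"%fill,"world",p[:2].round(4),"rack",w2rack(p).round(4))
tp=vision.camera("top");T=cam("top");cv2.imwrite("pics/top_%.1f.png"%s["time"],tp)
for k,v in OB.items(): print(k,v,holes(T,tp,k,v,.064 if k[0]=='t' else .06))
E
python3 rk.py .094; python3 -c "
from h import *
plan([*OB['tC'],.2],-np.pi/2+RYAW)"
```

```text
[0.4742 0.2108 0.2048]
267 70 71.4 fill 0.39 world [0.4713 0.3239] rack [-0.0624  0.0983]
tA (0.543, -0.1) None
tB (0.551, -0.214) (array([341.4, 207.8]), array([ 0.5398, -0.2246]))
tC (0.447, -0.311) (array([368.1, 239.7]), array([ 0.4469, -0.3088]))
pA (0.647, -0.094) (array([299.5, 171.6]), array([ 0.647 , -0.0909]))
pB (0.653, -0.188) (array([330., 172.]), array([ 0.6521, -0.1854]))
pC (0.4375, -0.187) (array([326.5, 240.5]), array([ 0.4371, -0.1842]))
turn 0.003 shift cm [-52.49  -1.03  -1.06]  (yaw now -1.600) tilt 0.059
```

>>> {"api": "drive_tool", "payload": {"motion": [[-1, [-2.7, 0, 0], 0], [-1, [-2.7, 0, -0.1], 0], [-1, [-2.7, 0, -0.1], 0], [-1, [-2.7, 0, -0.1], 0], [-1, [-2.7, 0, -0.1], 0], [-1, [-2.7, 0, -0.1], 0], [-1, [-2.7, 0, -0.1], 0], [-1, [-2.7, 0, -0.1], 0], [-1, [-2.7, 0, -0.1], 0], [-1, [-2.7, 0, -0.1], 0], [-1, [-2.7, 0, -0.1], 0], [-1, [-2.7, 0, -0.1], 0], [-1, [-2.7, 0, 0], 0], [-1, [-2.7, 0, 0], 0], [-1, [-2.7, 0, 0], 0], [-1, [-2.7, 0, 0], 0], [-1, [-2.7, 0, 0], 0], [-1, [-2.7, 0, 0], 0], [-1, [-2, 0, 0], 0], [-1, [0, 0, 0], 0]]}}

```text
time: 29.8
tool_pos: [0.4752, -0.2919, 0.193]
eef_rot: [2.214, 2.217, 0.1]
ft_force: [-0.4, 0.1, -0.0]
gripper_width: 0.0857
```

```bash
python3 look.py tC .10
```

```text
[ 0.4752 -0.2919  0.193 ]
tA [353. -18.] None
tB [357. 118.] None
tC [247. 220.] (array([244.2, 220.5]), array([ 0.4446, -0.3116]))
pA [464. -15.] None
pB [461.  92.] (array([458. ,  93.3]), array([ 0.6503, -0.1895]))
pC [233.  86.] (array([230.5,  86.8]), array([ 0.4355, -0.1874]))
turn 0.033 shift cm [-2.53 -3.19  9.04]  (yaw now -1.570) tilt 0.065
```

>>> {"api": "drive_tool", "payload": {"motion": [[-1, [-0.9, -1.2, 0], 0.033], [-1, [-0.9, -1.2, 0], 0], [-1, [-0.7, -0.9, 0], 0], [-1, [0, 0, 2.2], 0], [-1, [0, 0, 2.2], 0], [-1, [0, 0, 2.2], 0], [-1, [0, 0, 1.8], 0], [-1, [0, 0, 0], 0], [-1, [0, 0, 0], 0]]}}

```text
time: 30.75
tool_pos: [0.44, -0.311, 0.1058]
eef_rot: [2.251, 2.18, 0.102]
ft_force: [0.1, 0.4, -1.0]
gripper_width: 0.0854
```

```bash
python3 - <<'E'
from h import *
s=st();print(s["tool_pos"]);plan([.4455,-.311,.030],-np.pi/2+RYAW)
E
```

```text
[ 0.43996951 -0.31103036  0.10583153]
turn -0.001 shift cm [-0.3   0.18  7.6 ]  (yaw now -1.604) tilt 0.065
```

>>> {"api": "drive_tool", "payload": {"motion": [[-1, [-0.1, 0.1, 1.5], 0], [-1, [-0.1, 0.1, 1.8], 0], [-1, [0, 0, 1.8], 0], [-1, [0, 0, 1.6], 0], [-1, [0, 0, 0.8], 0], [-1, [0, 0, 0], 0]]}}

```text
time: 31.35
tool_pos: [0.449, -0.3143, 0.0322]
eef_rot: [2.243, 2.171, 0.101]
ft_force: [-0.2, 0.8, 0.8]
gripper_width: 0.0857
```

>>> {"api": "drive_tool", "payload": {"motion": [[-1, [0.3, 0, 0.2], 0], [-1, [0, 0, 0], 0], [1, [0, 0, 0], 0], [1, [0, 0, 0], 0], [1, [0, 0, 0], 0], [1, [0, 0, 0], 0], [1, [0, 0, 0], 0], [1, [0, 0, -3], 0], [1, [0, 0, -3], 0]]}}

```text
time: 32.25
tool_pos: [0.443, -0.3105, 0.0885]
eef_rot: [2.248, 2.178, 0.1]
ft_force: [0.5, -0.2, -1.8]
gripper_width: 0.0542
```

```bash
python3 - <<'E'
from h import *
s=st();M=R.from_rotvec(s["eef_rot"]).as_matrix();print(s["tool_pos"],s["gripper_width"],"z axis",M[:,2]);plan([*rack2w(-.055,.009),.2],-np.pi/2+RYAW)
E
```

```text
[ 0.44299152 -0.31046166  0.08854764] 0.05419378522935646 z axis [ 0.05279219  0.0375885  -0.99789784]
turn -0.001 shift cm [54.96  2.11 -8.9 ]  (yaw now -1.604) tilt 0.065
```

>>> {"api": "drive_tool", "payload": {"motion": [[1, [0, 0, -3.5], 0], [1, [0, 0, -3.5], 0], [1, [0, 0, -3], 0], [1, [3.5, 0.1, 0], 0], [1, [3.5, 0.1, 0], 0], [1, [3.5, 0.1, 0], 0], [1, [3.5, 0.1, 0], 0], [1, [3.5, 0.1, 0], 0], [1, [3.5, 0.1, 0], 0], [1, [3.5, 0.1, 0], 0], [1, [3.5, 0.1, 0], 0], [1, [3.5, 0.1, 0], 0], [1, [3.5, 0.1, 0], 0], [1, [3.5, 0.1, 0], 0], [1, [3.5, 0.1, 0], 0], [1, [3.5, 0.1, 0], 0], [1, [3.5, 0.1, 0], 0], [1, [3, 0.1, 0], 0], [1, [0, 0, 0], 0], [1, [0, 0, 0], 0]]}}

```text
time: 34.25
tool_pos: [0.4645, 0.2243, 0.2078]
eef_rot: [2.255, 2.175, 0.092]
ft_force: [0.1, -0.3, -2.3]
gripper_width: 0.0539
```

```bash
python3 rk.py .094; python3 - <<'E'
from h import *
s=st();M=R.from_rotvec(s["eef_rot"]).as_matrix();print("z axis",M[:,2]);plan([*rack2w(-.055,.008),.115],-np.pi/2+RYAW)
E
```

```text
[0.4645 0.2243 0.2078]
282 279 59.9 fill 0.83 world [0.4669 0.1474] rack [-0.0611 -0.0783]
287 87 70.1 fill 0.27 world [0.4777 0.3254] rack [-0.056  0.1  ]
tA (0.543, -0.1) None
tB (0.551, -0.214) (array([336.1, 208.4]), array([ 0.5369, -0.2085]))
tC (0.447, -0.311) None
pA (0.647, -0.094) (array([299.5, 171.6]), array([ 0.647 , -0.0909]))
pB (0.653, -0.188) (array([330., 172.]), array([ 0.6521, -0.1854]))
pC (0.4375, -0.187) (array([326.5, 240.5]), array([ 0.4371, -0.1842]))
z axis [ 0.04747534  0.03591472 -0.99822654]
turn -0.007 shift cm [0.68 0.64 9.37]  (yaw now -1.609) tilt 0.060
```

>>> {"api": "drive_tool", "payload": {"motion": [[1, [0.3, 0.3, 1], 0], [1, [0.3, 0.3, 2.2], 0], [1, [0.1, 0, 2.2], 0], [1, [0, 0, 2.2], 0], [1, [0, 0, 1.6], 0], [1, [0, 0, 0], 0]]}}

```text
time: 34.95
tool_pos: [0.4777, 0.2282, 0.1113]
eef_rot: [2.267, 2.16, 0.093]
ft_force: [0.0, -0.2, -3.2]
gripper_width: 0.0541
```

```bash
python3 - <<'E'
from h import *
s=st();print(s["tool_pos"],s["gripper_width"],w2rack(s["tool_pos"]));plan([*rack2w(-.055,.008),.064],-np.pi/2+RYAW)
E
```

```text
[0.47766961 0.22818572 0.11127153] 0.05411294594757891 [-0.05294686  0.00279314]
turn -0.017 shift cm [ 0.35 -0.43  4.73]  (yaw now -1.620) tilt 0.060
```

>>> {"api": "drive_tool", "payload": {"motion": [[1, [0.2, -0.2, 1], -0.015], [1, [0.1, -0.2, 1.4], 0], [1, [0, 0, 1.3], 0], [1, [0, 0, 0.7], 0], [1, [0, 0, 0], 0]]}}

```text
time: 35.45
tool_pos: [0.4782, 0.2319, 0.0661]
eef_rot: [2.25, 2.174, 0.098]
ft_force: [-0.3, 0.2, -2.4]
gripper_width: 0.0539
```

```bash
python3 - <<'E'
from h import *
s=st();print(s["tool_pos"],s["ft_force"],w2rack(s["tool_pos"]));plan([*rack2w(-.055,.008),.064],-np.pi/2+RYAW)
E
```

```text
[0.47817782 0.23191892 0.06611889] [-0.33919513  0.15190205 -2.43795716] [-0.05255835  0.00654069]
turn -0.003 shift cm [ 0.14 -0.25  0.2 ]  (yaw now -1.606) tilt 0.063
```

>>> {"api": "drive_tool", "payload": {"motion": [[1, [0.1, -0.2, 0.15], 0], [1, [0, 0, 0.1], 0], [-1, [0, 0, 0], 0], [-1, [0, 0, 0], 0], [-1, [0, 0, 0], 0], [-1, [0, 0, 0], 0], [-1, [0, 0, -2], 0], [-1, [0, 0, -3], 0], [-1, [0, 0, -4], 0], [-1, [0, 0, -4], 0], [-1, [-4, 0, 0], 0], [-1, [-4, 0, 0], 0], [-1, [0, 0, 0], 0]]}}

```text
time: 36.75
tool_pos: [0.4715, 0.1482, 0.2026]
eef_rot: [2.238, 2.172, 0.118]
ft_force: [-0.5, 0.6, -0.8]
gripper_width: 0.0853
```

```bash
python3 - <<'E'
from h import *
s=st(); im=vision.camera("wrist"); cv2.imwrite("pics/w8.png",im); np.savez("w8.npz",p=s["tool_pos"],r=s["eef_rot"])
print(s["tool_pos"]); C=cam("wrist",s)
print([proj(C,[*rack2w(-.055,y),.094]).round() for y in (.1276,.069,.008)])
plan([.654,-.189,.2],-np.pi/2+RYAW)
E
```

```text
[0.47148355 0.14822925 0.20255376]
[array([275., -51.]), array([275.,  28.]), array([275., 107.])]
turn 0.002 shift cm [-33.32  19.27   0.15]  (yaw now -1.601) tilt 0.079
```

View pics/w8.png

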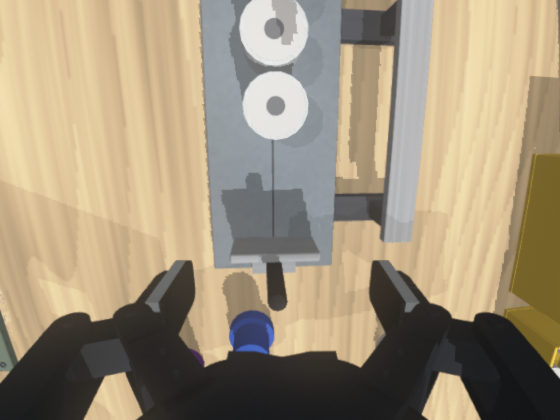

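Two tubes show at (274,29) and (276,106), as predicted; the third is out of frame at the cheek. Next I grip the post, top at (277,300), and close the row.

```bash
python3 - <<'E'
from h import *
z=np.load("w8.npz"); C=cam("wrist",dict(tool_pos=z["p"],eef_rot=z["r"]))
p=onz(C,(277.5,299),.121); print(p,w2rack(p)); plan([.469,.0668,.16],-np.pi/2+RYAW)
E
```

```text
[0.47048876 0.06973595 0.121     ] [-0.05505451 -0.15580526]
turn 0.002 shift cm [-8.48 -0.26  3.89]  (yaw now -1.601) tilt 0.079
```

>>> {"api": "drive_tool", "payload": {"motion": [[-1, [-1, 0, 0], 0], [-1, [-2, -0.1, 1], 0], [-1, [-2, -0.1, 1], 0], [-1, [-2, -0.1, 1], 0], [-1, [-1, 0, 1], 0], [-1, [0, 0, 0], 0], [-1, [0, 0, 0], 0]]}}

```text
time: 37.5
tool_pos: [0.4692, 0.0725, 0.157]
eef_rot: [2.232, 2.183, 0.122]
ft_force: [-0.9, 0.9, -0.5]
gripper_width: 0.0854
```

```bash
python3 - <<'E'
from h import *
s=st();print(s["tool_pos"]);plan([.470,.068,.095],-np.pi/2+RYAW)
E
```

```text
[0.46924296 0.0724659  0.15702401]
turn 0.008 shift cm [-0.72 -0.32  6.17]  (yaw now -1.595) tilt 0.080
```

>>> {"api": "drive_tool", "payload": {"motion": [[-1, [-0.4, -0.2, 1], 0], [-1, [-0.3, -0.1, 1.6], 0], [-1, [0, 0, 1.6], 0], [-1, [0, 0, 1.3], 0], [-1, [0, 0, 0.5], 0], [-1, [0, 0, 0], 0]]}}

```text
time: 38.1
tool_pos: [0.4719, 0.0713, 0.0951]
eef_rot: [2.223, 2.188, 0.128]
ft_force: [0.3, -1.1, -0.5]
gripper_width: 0.0848
```

>>> {"api": "drive_tool", "payload": {"motion": [[-1, [-0.3, 0, 0], 0], [-1, [0, 0, 0], 0], [1, [0, 0, 0], 0], [1, [0, 0, 0], 0], [1, [0, 0, 0], 0], [1, [0, 0, 0], 0], [1, [0, 0, 0], 0], [1, [0, 0, 0], 0], [1, [0, 0, 0], 0]]}}

```text
time: 39.0
tool_pos: [0.4718, 0.0683, 0.0978]
eef_rot: [2.222, 2.189, 0.128]
ft_force: [0.6, 0.4, -0.2]
gripper_width: 0.0149
```

>>> {"api": "drive_tool", "payload": {"motion": [[1, [1, 0, 0], 0], [1, [1.2, 0.03, 0], 0], [1, [1.2, 0.03, 0], 0], [1, [1.2, 0.03, 0], 0], [1, [1.2, 0.03, 0], 0], [1, [1.2, 0.03, 0], 0], [1, [1.2, 0.03, 0], 0], [1, [1, 0, 0], 0], [1, [0, 0, 0], 0]]}}

```text
time: 39.9
tool_pos: [0.4748, 0.1667, 0.0978]
eef_rot: [2.219, 2.188, 0.122]
ft_force: [2.1, -0.8, -3.6]
gripper_width: 0.0151
```

>>> {"api": "drive_tool", "payload": {"motion": [[1, [0.3, 0, 0], 0], [1, [0.3, 0, 0], 0], [1, [0.3, 0, 0], 0], [1, [0.3, 0, 0], 0], [1, [0.3, 0, 0], 0]]}}

```text
time: 40.4
tool_pos: [0.4752, 0.1815, 0.0978]
eef_rot: [2.218, 2.186, 0.119]
ft_force: [4.4, -5.0, -7.1]
gripper_width: 0.015
```

>>> {"api": "drive_tool", "payload": {"motion": [[1, [0.2, 0, 0], 0], [1, [0.2, 0, 0], 0]]}}

```text
time: 40.6
tool_pos: [0.4753, 0.1836, 0.0978]
eef_rot: [2.216, 2.185, 0.114]
ft_force: [4.3, -5.7, -6.4]
gripper_width: 0.015
```

>>> {"api": "drive_tool", "payload": {"motion": [[1, [0.2, 0, 0], 0], [1, [0.2, 0, 0], 0]]}}

```text
time: 40.8
tool_pos: [0.4753, 0.1851, 0.0978]
eef_rot: [2.214, 2.182, 0.108]
ft_force: [3.6, -7.2, -5.3]
gripper_width: 0.015
```

>>> {"api": "drive_tool", "payload": {"motion": [[1, [0.2, 0, 0], 0], [1, [0.2, 0, 0], 0]]}}

```text
time: 41.0
tool_pos: [0.4754, 0.1851, 0.0978]
eef_rot: [2.21, 2.179, 0.097]
ft_force: [3.3, -8.8, -4.4]
gripper_width: 0.0149
```

The bookend stops after 116.8 mm, where a closed row of three predicts 117. Release and rise.

>>> {"api": "drive_tool", "payload": {"motion": [[-1, [0, 0, 0], 0], [-1, [0, 0, 0], 0], [-1, [0, 0, 0], 0], [-1, [0, 0, 0], 0], [-1, [0, 0, -1], 0], [-1, [0, 0, -2], 0], [-1, [0, 0, -3], 0], [-1, [0, 0, -3], 0], [-1, [0, 0, -1.5], 0], [-1, [-1, 0, 0], 0], [-1, [-2, 0, 0], 0], [-1, [-1, 0, 0], 0], [-1, [0, 0, 0], 0]]}}

```text
time: 42.3
tool_pos: [0.4659, 0.1441, 0.2123]
eef_rot: [2.211, 2.183, 0.106]
ft_force: [0.1, 0.8, -0.4]
gripper_width: 0.0852
```

```bash
python3 - <<'E'
from h import *
s=st(); im=vision.camera("wrist"); cv2.imwrite("pics/w9.png",im); np.savez("w9.npz",p=s["tool_pos"],r=s["eef_rot"])
print(s["tool_pos"]); C=cam("wrist",s)
print([proj(C,[*rack2w(-.055,y),.094]).round() for y in (.1295,.0735,.0175)],proj(C,[*rack2w(-.055,-.0415),.121]))
tp=vision.camera("top");T=cam("top");cv2.imwrite("pics/top9.png",tp)
for k,v in OB.items(): print(k,v,holes(T,tp,k,v,.064 if k[0]=='t' else .06))
plan([.651,-.19,.2],-np.pi/2+RYAW)
cv2.imwrite("pics/v9.png",np.hstack([im[:330],cv2.resize(tp[150:260,125:325],None,fx=3,fy=3)])[:, :1160][:, :] if 0 else im)
E
```

```text
[0.46590895 0.14411457 0.21225181]
[array([285., -56.]), array([284.,  18.]), array([282.,  89.])] [283.56534327 161.58541714]
tA (0.543, -0.1) None
tB (0.551, -0.214) (array([347., 203.]), array([ 0.5559, -0.2411]))
tC (0.447, -0.311) None
pA (0.647, -0.094) (array([299.5, 171.5]), array([ 0.6475, -0.091 ]))
pB (0.653, -0.188) (array([330., 172.]), array([ 0.6521, -0.1854]))
pC (0.4375, -0.187) (array([326.5, 240.5]), array([ 0.4371, -0.1842]))
turn 0.019 shift cm [-32.95  19.44   1.67]  (yaw now -1.584) tilt 0.076
```

View pics/w9.png

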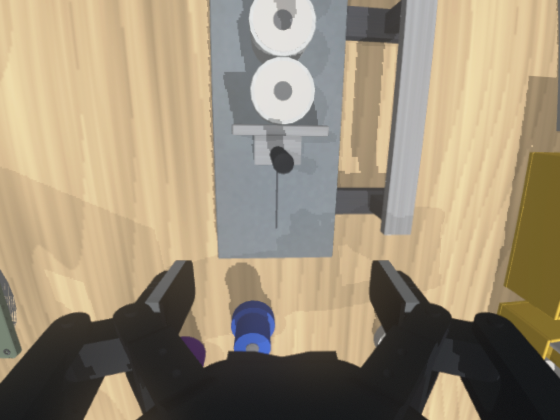

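Row closed: hole centres at (283,18) and (283,90), bookend plate at row 131 right against the last tube. Now the plugs, starting with pA.

>>> {"api": "drive_tool", "payload": {"motion": [[-1, [-1, 0.8, 0], 0.02], [-1, [-2.5, 2, 0], 0], [-1, [-3, 2.3, 0.1], 0], [-1, [-3, 2.3, 0.1], 0], [-1, [-3, 2.3, 0.1], 0], [-1, [-3, 2.3, 0.1], 0], [-1, [-3, 2.3, 0.1], 0], [-1, [-2.5, 2, 0], 0], [-1, [-1.8, 1.2, 0], 0], [-1, [-0.8, 0.5, 0], 0], [-1, [0, 0, 0], 0], [-1, [0, 0, 0], 0]]}}

```text
time: 43.6
tool_pos: [0.6467, -0.1076, 0.2041]
eef_rot: [2.241, 2.166, 0.101]
ft_force: [1.5, 1.1, -1.5]
gripper_width: 0.0854
```

```bash
python3 look.py pA .11; python3 -c "
from h import *
plan([.646,-.094,.11],-np.pi/2+RYAW)"
```

```text
[ 0.6467 -0.1076  0.2041]
tA [168. 194.] None
tB [190. 296.] None
tC [114. 371.] None
pA [273. 183.] (array([270.4, 183.5]), array([ 0.6445, -0.0947]))
pB [282. 268.] (array([279.6, 269. ]), array([ 0.6502, -0.1893]))
pC [ 84. 277.] (array([ 82.2, 277.2]), array([ 0.4358, -0.187 ]))
turn -0.003 shift cm [ 1.05 -0.58  9.43]  (yaw now -1.606) tilt 0.069
turn -0.003 shift cm [ 1.05 -0.68  9.43]  (yaw now -1.606) tilt 0.069
```

>>> {"api": "drive_tool", "payload": {"motion": [[-1, [0.5, -0.4, 1], 0], [-1, [0.4, -0.4, 2.2], 0], [-1, [0.1, 0, 2.2], 0], [-1, [0, 0, 2.2], 0], [-1, [0, 0, 1.8], 0], [-1, [0, 0, 0], 0]]}}

```text
time: 44.25
tool_pos: [0.6405, -0.0843, 0.1064]
eef_rot: [2.233, 2.178, 0.103]
ft_force: [-0.2, 0.4, 0.4]
gripper_width: 0.0853
```

```bash
python3 - <<'E'
from h import *
s=st();print(s["tool_pos"]);plan([.645,-.0945,.034],-np.pi/2+RYAW)
E
```

```text
[ 0.64047832 -0.08427667  0.1064074 ]
turn 0.006 shift cm [-1.25  0.05  7.22]  (yaw now -1.597) tilt 0.069
```

>>> {"api": "drive_tool", "payload": {"motion": [[-1, [-0.5, 0, 1], 0], [-1, [-0.5, 0, 1.7], 0], [-1, [-0.2, 0, 1.7], 0], [-1, [-0.05, 0, 1.6], 0], [-1, [0, 0, 0.9], 0], [-1, [0, 0, 0], 0]]}}

```text
time: 44.85
tool_pos: [0.6454, -0.0943, 0.0345]
eef_rot: [2.229, 2.177, 0.106]
ft_force: [0.3, 0.5, 0.6]
gripper_width: 0.0854
```

>>> {"api": "drive_tool", "payload": {"motion": [[1, [0, 0, 0], 0], [1, [0, 0, 0], 0], [1, [0, 0, 0], 0], [1, [0, 0, 0], 0], [1, [0, 0, 0], 0], [1, [0, 0, 0], 0]]}}

```text
time: 45.45
tool_pos: [0.6471, -0.0948, 0.0372]
eef_rot: [2.226, 2.175, 0.108]
ft_force: [0.4, 0.1, -1.7]
gripper_width: 0.0433
```

```bash
python3 - <<'E'
from h import *
s=st();print(rack2w(.07,.07));plan([*rack2w(.07,.07),.21],-np.pi/2+RYAW)
E
```

```text
[0.60270378 0.29142455]
turn 0.008 shift cm [ 38.99  -4.48 -16.42]  (yaw now -1.595) tilt 0.075
```

>>> {"api": "drive_tool", "payload": {"motion": [[1, [0, 0, -2], 0], [1, [0, 0, -3.5], 0], [1, [0, 0, -4], 0], [1, [0, 0, -4], 0], [1, [0, 0, -2.5], 0], [1, [2, -0.2, 0], 0], [1, [3.5, -0.4, 0], 0], [1, [3.5, -0.4, 0], 0], [1, [3.5, -0.4, 0], 0], [1, [3.5, -0.4, 0], 0], [1, [3.5, -0.4, 0], 0], [1, [3.5, -0.4, 0], 0], [1, [3.5, -0.4, 0], 0], [1, [3.5, -0.4, 0], 0], [1, [3.5, -0.4, 0], 0], [1, [3, -0.4, 0], 0], [1, [1, -0.1, 0], 0], [1, [0, 0, 0], 0], [1, [0, 0, 0], 0]]}}

```text
time: 47.35
tool_pos: [0.5955, 0.2888, 0.2062]
eef_rot: [2.234, 2.176, 0.097]
ft_force: [-0.2, -0.1, -2.7]
gripper_width: 0.043
```

```bash
python3 - <<'E'
from h import *
s=st();print(s["tool_pos"],s["gripper_width"]);plan([*rack2w(.07,.07),.15],-np.pi/2+RYAW)
im=vision.camera("wrist");C=cam("wrist",s);cv2.imwrite("pics/w10.png",im)
g=cv2.cvtColor(im,cv2.COLOR_BGR2GRAY);L=cv2.createLineSegmentDetector().detect(g)[0][:,0]
for l in L:
    if np.hypot(*(l[2:]-l[:2]))>40:
        a=w2rack(onz(C,l[:2],.08));b=w2rack(onz(C,l[2:],.08))
        if .03<a[0]<.11 and .03<b[0]<.11 and abs(a[0]-b[0])<.012: print(l.round(),a.round(4),b.round(4))
E
```

```text
[0.59554335 0.28884727 0.20622532] 0.04301254490043379
turn 0.005 shift cm [0.11 0.38 5.66]  (yaw now -1.598) tilt 0.066
[265. 146. 266. 187.] [0.0547 0.1183] [0.0553 0.0799]
[248. 127. 247.  81.] [0.0392 0.1349] [0.0392 0.1744]
```

The rail's front edge measures rack x = 0.055, exactly as specified. Lowering.

>>> {"api": "drive_tool", "payload": {"motion": [[1, [0, 0.2, 1], 0], [1, [0.1, 0.2, 2], 0], [1, [0, 0, 2], 0], [1, [0, 0, 1.6], 0], [1, [0, 0, 0.5], 0], [1, [0, 0, 0], 0], [1, [0, 0, 0], 0]]}}

```text
time: 48.1
tool_pos: [0.6074, 0.2818, 0.1311]
eef_rot: [2.246, 2.161, 0.094]
ft_force: [0.1, -0.0, -1.4]
gripper_width: 0.0436
```

```bash
python3 - <<'E'
from h import *
s=st();print(s["tool_pos"],w2rack(s["tool_pos"]));plan([*rack2w(.07,.07),.1180],-np.pi/2+RYAW)
E
```

```text
[0.60742705 0.28175788 0.13111491] [0.07503013 0.06048941]
turn -0.008 shift cm [ 0.92 -0.58  1.3 ]  (yaw now -1.611) tilt 0.065
```

>>> {"api": "drive_tool", "payload": {"motion": [[1, [0.3, -0.3, 0.3], 0], [1, [0.3, -0.2, 0.4], 0], [1, [0, -0.1, 0.3], 0], [1, [0, 0, 0], 0]]}}

```text
time: 48.5
tool_pos: [0.6036, 0.2892, 0.1234]
eef_rot: [2.245, 2.159, 0.102]
ft_force: [-0.2, -0.3, -1.8]
gripper_width: 0.0436
```

```bash
python3 - <<'E'
from h import *
s=st();print(s["tool_pos"],w2rack(s["tool_pos"]));plan([*rack2w(.07,.068),.1180],-np.pi/2+RYAW)
E
```

```text
[0.60363049 0.28919764 0.12337398] [0.07099749 0.06780388]
turn -0.008 shift cm [ 0.   -0.13  0.53]  (yaw now -1.611) tilt 0.070
```

>>> {"api": "drive_tool", "payload": {"motion": [[1, [0, -0.1, 0.3], 0], [1, [0, 0, 0.2], 0], [1, [0, 0, 0.1], 0]]}}

```text
time: 48.8
tool_pos: [0.6032, 0.29, 0.1176]
eef_rot: [2.244, 2.159, 0.104]
ft_force: [-0.5, 0.3, -2.1]
gripper_width: 0.0431
```

>>> {"api": "drive_tool", "payload": {"motion": [[1, [0, 0, 0.1], 0], [-1, [0, 0, 0], 0], [-1, [0, 0, 0], 0], [-1, [0, 0, 0], 0], [-1, [0, 0, 0], 0], [-1, [0, 0, -1], 0], [-1, [0, 0, -2], 0], [-1, [0, 0, -3], 0], [-1, [0, 0, -3], 0], [-1, [0, 0, -1], 0], [-1, [-2, 0, 0], 0], [-1, [-3, 0, 0], 0], [-1, [-3, 0, 0], 0], [-1, [-1, 0, 0], 0], [-1, [0, 0, 0], 0]]}}

```text
time: 50.3
tool_pos: [0.5946, 0.1963, 0.223]
eef_rot: [2.239, 2.159, 0.116]
ft_force: [-0.1, 0.5, -0.0]
gripper_width: 0.0853
```

```bash
cat > rail.py <<'E'
from h import *
s=st(); im=vision.camera("wrist"); C=cam("wrist",s); cv2.imwrite("pics/rail_%.1f.png"%s["time"],im); print(s["tool_pos"].round(4))
for y in (.07,0.,-.07):
    h=holes(C,im,"",rack2w(.07,y),.14); print("plug",y,proj(C,[*rack2w(.07,y),.14]).round(),h,h and w2rack(h[1]).round(4))
for y in (.1295,.0735,.0175):
    h=holes(C,im,"",rack2w(-.055,y),.094); print("tube",y,proj(C,[*rack2w(-.055,y),.094]).round(),h,h and w2rack(h[1]).round(4))
tp=vision.camera("top");T=cam("top"); cv2.imwrite("pics/top_%.1f.png"%s["time"],tp)
for k,v in OB.items(): print(k,v,holes(T,tp,k,v,.064 if k[0]=='t' else .06))
for k in ("pB","pC"): print(k); plan([*OB[k],.2],-np.pi/2+RYAW)
E
python3 rail.py
```

```text
[0.5946 0.1963 0.223 ]
plug 0.07 [280.  89.] None None
plug 0.0 [281. 182.] None None
plug -0.07 [281. 262.] None None
tube 0.1295 [128.  25.] None None
tube 0.0735 [134.  93.] (array([132.8,  94.8]), array([0.4765, 0.2977])) [-0.0563  0.0722]
tube 0.0175 [141. 157.] (array([140.9, 158.6]), array([0.4759, 0.2418])) [-0.0552  0.0163]
tA (0.543, -0.1) None
tB (0.551, -0.214) None
tC (0.447, -0.311) None
pA (0.647, -0.094) None
pB (0.653, -0.188) (array([330., 172.]), array([ 0.6521, -0.1854]))
pC (0.4375, -0.187) (array([326.5, 240.5]), array([ 0.4371, -0.1842]))
pB
turn -0.004 shift cm [-38.43   6.88   1.53]  (yaw now -1.607) tilt 0.080
pC
turn -0.004 shift cm [-38.97 -14.6   -0.06]  (yaw now -1.607) tilt 0.080
```

```bash
python3 -c "
import cv2;im=cv2.imread('pics/rail_50.3.png');cv2.imwrite('pics/v14.png',cv2.resize(im[0:250,80:400],None,fx=2.4,fy=2.4))"
```

```text
(no output)
```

View pics/v14.png

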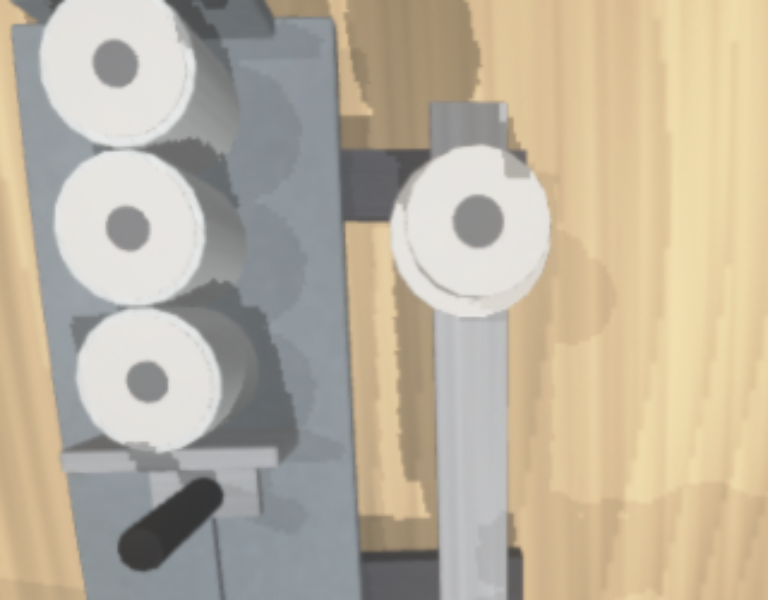

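The plug stands flange down on the rail, hole at (279,92), about rack (0.069, 0.068). The tube row is intact. Next pB.

>>> {"api": "drive_tool", "payload": {"motion": [[-1, [-2, 0.3, 0], 0], [-1, [-3, 0.5, 0.1], 0], [-1, [-3, 0.5, 0.1], 0], [-1, [-3, 0.5, 0.1], 0], [-1, [-3, 0.5, 0.1], 0], [-1, [-3, 0.5, 0.1], 0], [-1, [-3, 0.5, 0.1], 0], [-1, [-3, 0.5, 0.1], 0], [-1, [-3, 0.5, 0.1], 0], [-1, [-3, 0.5, 0.1], 0], [-1, [-3, 0.5, 0.1], 0], [-1, [-3, 0.5, 0.1], 0], [-1, [-2, 0.3, 0.1], 0], [-1, [-1, 0.2, 0], 0], [-1, [0, 0, 0], 0], [-1, [0, 0, 0], 0]]}}

```text
time: 52.0
tool_pos: [0.6585, -0.173, 0.1964]
eef_rot: [2.213, 2.198, 0.131]
ft_force: [-0.2, 1.0, 0.1]
gripper_width: 0.0856
```

```bash
sed -i 's/pB=(.653,-.188)/pB=(.651,-.1895)/;s/pC=(.4375,-.187)/pC=(.436,-.1875)/' h.py; python3 look.py pB .105
```

```text
[ 0.6585 -0.173   0.1964]
tA [144. 126.] None
tB [165. 243.] None
tC [ 81. 329.] None
pA [258. 117.] None
pB [265. 216.] (array([264. , 215.7]), array([ 0.6502, -0.1893]))
pC [ 49. 220.] (array([ 48.7, 219.5]), array([ 0.4358, -0.1872]))
turn 0.024 shift cm [-2.12 -1.34  8.99]  (yaw now -1.579) tilt 0.086
```

>>> {"api": "drive_tool", "payload": {"motion": [[-1, [-0.8, -0.5, 0], 0.024], [-1, [-0.8, -0.5, 0], 0], [-1, [-0.4, -0.4, 1], 0], [-1, [0, 0, 2.2], 0], [-1, [0, 0, 2.2], 0], [-1, [0, 0, 2.2], 0], [-1, [0, 0, 1], 0], [-1, [0, 0, 0], 0]]}}

```text
time: 52.85
tool_pos: [0.6476, -0.1877, 0.1055]
eef_rot: [2.239, 2.172, 0.132]
ft_force: [-1.1, -0.9, -0.4]
gripper_width: 0.0853
```

```bash
python3 - <<'E'
from h import *
s=st();print(s["tool_pos"]);plan([.6505,-.1893,.034],-np.pi/2+RYAW)
E
```

```text
[ 0.647555   -0.18770398  0.10551393]
turn 0.000 shift cm [-0.49 -0.22  7.14]  (yaw now -1.602) tilt 0.087
```

>>> {"api": "drive_tool", "payload": {"motion": [[-1, [-0.2, -0.1, 1.2], 0], [-1, [-0.2, -0.1, 1.7], 0], [-1, [-0.1, 0, 1.7], 0], [-1, [0, 0, 1.6], 0], [-1, [0, 0, 0.7], 0], [-1, [0, 0, 0], 0], [1, [0, 0, 0], 0], [1, [0, 0, 0], 0], [1, [0, 0, 0], 0], [1, [0, 0, 0], 0], [1, [0, 0, 0], 0], [1, [0, 0, 0], 0]]}}

```text
time: 54.05
tool_pos: [0.6531, -0.1912, 0.0345]
eef_rot: [2.234, 2.169, 0.134]
ft_force: [0.5, -0.1, -2.0]
gripper_width: 0.0439
```

```bash
python3 - <<'E'
from h import *
s=st();plan([*rack2w(.07,0),.2],-np.pi/2+RYAW)
E
```

```text
turn 0.001 shift cm [ 41.79  -5.27 -15.16]  (yaw now -1.602) tilt 0.090
```

>>> {"api": "drive_tool", "payload": {"motion": [[1, [0, 0, -2], 0], [1, [0, 0, -3.5], 0], [1, [0, 0, -4], 0], [1, [0, 0, -4], 0], [1, [0, 0, -2.5], 0], [1, [2, -0.2, 0], 0], [1, [3.5, -0.4, 0], 0], [1, [3.5, -0.4, 0], 0], [1, [3.5, -0.4, 0], 0], [1, [3.5, -0.4, 0], 0], [1, [3.5, -0.4, 0], 0], [1, [3.5, -0.4, 0], 0], [1, [3.5, -0.4, 0], 0], [1, [3.5, -0.4, 0], 0], [1, [3.5, -0.4, 0], 0], [1, [3.5, -0.4, 0], 0], [1, [2.5, -0.3, 0], 0], [1, [1, 0, 0], 0], [1, [0, 0, 0], 0], [1, [0, 0, 0], 0]]}}

```text
time: 56.05
tool_pos: [0.5846, 0.2361, 0.1914]
eef_rot: [-2.243, -2.184, -0.098]
ft_force: [-0.2, 0.1, -1.5]
gripper_width: 0.0436
```

```bash
python3 - <<'E'
from h import *
s=st();print(s["tool_pos"],s["gripper_width"],w2rack(s["tool_pos"]));plan([*rack2w(.07,-.001),.13],-np.pi/2+RYAW)
E
```

```text
[0.58456193 0.23606432 0.19143745] 0.04363626630589641 [0.05363866 0.01408768]
turn 0.005 shift cm [-1.83  1.41  6.11]  (yaw now -1.598) tilt 0.063
```

>>> {"api": "drive_tool", "payload": {"motion": [[1, [-0.7, 0.5, 0], 0], [1, [-0.7, 0.5, 0], 0], [1, [-0.3, 0.3, 1], 0], [1, [0, 0, 2], 0], [1, [0, 0, 1.7], 0], [1, [0, 0, 1], 0], [1, [0, 0, 0], 0], [1, [0, 0, 0], 0]]}}

```text
time: 56.85
tool_pos: [0.6039, 0.21, 0.13]
eef_rot: [-2.259, -2.172, -0.096]
ft_force: [-0.2, -0.5, -1.1]
gripper_width: 0.0437
```

```bash
python3 - <<'E'
from h import *
s=st();print(s["tool_pos"],s["gripper_width"],w2rack(s["tool_pos"]));plan([*rack2w(.0705,-.001),.1155],-np.pi/2+RYAW)
E
```

```text
[0.6039497  0.20996545 0.12996043] 0.04374746736196644 [ 0.07385153 -0.01137753]
turn -0.008 shift cm [ 0.97 -0.39  1.48]  (yaw now -1.611) tilt 0.062
```

>>> {"api": "drive_tool", "payload": {"motion": [[1, [0.3, -0.2, 0.2], 0], [1, [0.3, -0.1, 0.4], 0], [1, [0.2, 0, 0.4], 0], [1, [0, 0, 0.2], 0], [1, [0, 0, 0], 0]]}}

```text
time: 57.35
tool_pos: [0.6033, 0.2201, 0.1203]
eef_rot: [-2.26, -2.174, -0.103]
ft_force: [-0.4, 1.1, -1.6]
gripper_width: 0.0437
```

```bash
python3 - <<'E'
from h import *
s=st();print(s["tool_pos"],s["ft_force"],w2rack(s["tool_pos"]));plan([*rack2w(.0705,-.001),.1155],-np.pi/2+RYAW)
E
```

```text
[0.60326409 0.22006899 0.12029021] [-0.43784188  1.09120815 -1.64308156] [ 0.07284301 -0.00130109]
turn -0.008 shift cm [ 0.01 -0.25  0.47]  (yaw now -1.610) tilt 0.066
```

>>> {"api": "drive_tool", "payload": {"motion": [[1, [0, -0.15, 0.2], 0], [1, [0, -0.05, 0.2], 0], [1, [0, 0, 0.1], 0], [1, [0, 0, 0], 0]]}}

```text
time: 57.75
tool_pos: [0.6015, 0.2206, 0.1151]
eef_rot: [-2.259, -2.175, -0.104]
ft_force: [-0.6, 0.0, -2.2]
gripper_width: 0.0437
```

>>> {"api": "drive_tool", "payload": {"motion": [[1, [0, 0, 0.1], 0], [-1, [0, 0, 0], 0], [-1, [0, 0, 0], 0], [-1, [0, 0, 0], 0], [-1, [0, 0, 0], 0], [-1, [0, 0, -1], 0], [-1, [0, 0, -2], 0], [-1, [0, 0, -3], 0], [-1, [0, 0, -3], 0], [-1, [0, 0, -1], 0], [-1, [-2, 0, 0], 0], [-1, [-3, 0, 0], 0], [-1, [-3, 0, 0], 0], [-1, [-1, 0, 0], 0], [-1, [0, 0, 0], 0]]}}

```text
time: 59.25
tool_pos: [0.5952, 0.1246, 0.2186]
eef_rot: [-2.259, -2.18, -0.115]
ft_force: [0.2, 0.9, -0.2]
gripper_width: 0.0855
```

```bash
sed -i 's/c=c\[min(b)\[1\]\]/c=c[min(b)[1]]/;s/if 4<s\[i,4\]<260 and/if 4<s[i,4]<500 and/;s/w=16;/w=20;/' h.py; python3 rail.py
```

```text
[0.5952 0.1246 0.2186]
plug 0.07 [278. -14.] None None
plug 0.0 [279.  89.] (array([276.7,  88.3]), array([0.5989, 0.222 ])) [0.0684 0.0005]
plug -0.07 [280. 183.] None None
tube 0.1295 [124. -62.] None None
tube 0.0735 [128.   9.] None None
tube 0.0175 [133.  77.] (array([133. ,  78.8]), array([0.4759, 0.2418])) [-0.0552  0.0163]
tA (0.543, -0.1) None
tB (0.551, -0.214) None
tC (0.447, -0.311) None
pA (0.647, -0.094) None
pB (0.651, -0.1895) None
pC (0.436, -0.1875) (array([326.5, 240.5]), array([ 0.4371, -0.1842]))
pB
turn -0.004 shift cm [-31.43   6.48   0.53]  (yaw now -1.606) tilt 0.074
pC
turn -0.004 shift cm [-31.86 -14.98  -0.59]  (yaw now -1.606) tilt 0.074
```

>>> {"api": "drive_tool", "payload": {"motion": [[-1, [-2, -0.9, 0], 0], [-1, [-3, -1.4, 0], 0], [-1, [-3, -1.4, 0], 0], [-1, [-3, -1.4, 0], 0], [-1, [-3, -1.4, 0], 0], [-1, [-3, -1.4, 0], 0], [-1, [-3, -1.4, 0], 0], [-1, [-3, -1.4, 0], 0], [-1, [-3, -1.4, 0], 0], [-1, [-2.5, -1.4, 0], 0], [-1, [-2, -0.9, 0], 0], [-1, [-0.6, -0.4, 0], 0], [-1, [0, 0, 0], 0], [-1, [0, 0, 0], 0]]}}

```text
time: 60.75
tool_pos: [0.4415, -0.1735, 0.1925]
eef_rot: [-2.228, -2.207, -0.132]
ft_force: [0.2, -0.0, 0.4]
gripper_width: 0.0855
```

```bash
python3 look.py pC .105
```

```text
[ 0.4415 -0.1735  0.1925]
tA [381. 125.] None
tB [382. 239.] None
tC [282. 327.] None
pA [480. 120.] None
pB [472. 213.] None
pC [269. 216.] (array([268.5, 216.3]), array([ 0.4356, -0.1873]))
turn 0.021 shift cm [-1.98 -1.    8.6 ]  (yaw now -1.581) tilt 0.084
```

>>> {"api": "drive_tool", "payload": {"motion": [[-1, [-0.7, -0.4, 0], 0.02], [-1, [-0.7, -0.4, 0], 0], [-1, [-0.4, -0.2, 1], 0], [-1, [0, 0, 2.2], 0], [-1, [0, 0, 2.2], 0], [-1, [0, 0, 2], 0], [-1, [0, 0, 0.8], 0], [-1, [0, 0, 0], 0]]}}

```text
time: 61.6
tool_pos: [0.4362, -0.1861, 0.1046]
eef_rot: [-2.248, -2.188, -0.132]
ft_force: [0.4, -0.2, -0.2]
gripper_width: 0.0854
```

```bash
python3 - <<'E'
from h import *
s=st();print(s["tool_pos"]);plan([.436,-.1873,.034],-np.pi/2+RYAW)
E
```

```text
[ 0.43619732 -0.18610746  0.10464557]
turn 0.003 shift cm [-0.56 -0.42  7.03]  (yaw now -1.600) tilt 0.084
```

>>> {"api": "drive_tool", "payload": {"motion": [[-1, [-0.2, -0.2, 1.2], 0], [-1, [-0.2, -0.2, 1.7], 0], [-1, [-0.1, 0, 1.7], 0], [-1, [0, 0, 1.6], 0], [-1, [0, 0, 0.7], 0], [-1, [0, 0, 0], 0], [1, [0, 0, 0], 0], [1, [0, 0, 0], 0], [1, [0, 0, 0], 0], [1, [0, 0, 0], 0], [1, [0, 0, 0], 0], [1, [0, 0, 0], 0]]}}

```text
time: 62.8
tool_pos: [0.4408, -0.1921, 0.0382]
eef_rot: [2.24, 2.181, 0.134]
ft_force: [0.1, -0.4, -1.2]
gripper_width: 0.0434
```

```bash
python3 - <<'E'
from h import *
s=st();plan([*rack2w(.07,-.07),.2],-np.pi/2+RYAW)
E
```

```text
turn 0.004 shift cm [ 35.6   15.71 -13.27]  (yaw now -1.599) tilt 0.087
```

>>> {"api": "drive_tool", "payload": {"motion": [[1, [0, 0, -2], 0], [1, [0, 0, -3.5], 0], [1, [0, 0, -4], 0], [1, [0, 0, -4], 0], [1, [0, 0, -2], 0], [1, [2, 1, 0], 0], [1, [3, 1.4, 0], 0], [1, [3, 1.4, 0], 0], [1, [3, 1.4, 0], 0], [1, [3, 1.4, 0], 0], [1, [3, 1.4, 0], 0], [1, [3, 1.4, 0], 0], [1, [3, 1.4, 0], 0], [1, [3, 1.4, 0], 0], [1, [3, 1.3, 0], 0], [1, [3, 1.3, 0], 0], [1, [1.5, 0.7, 0], 0], [1, [0.5, 0.2, 0], 0], [1, [0, 0, 0], 0], [1, [0, 0, 0], 0]]}}

```text
time: 64.8
tool_pos: [0.5956, 0.1473, 0.2215]
eef_rot: [2.251, 2.182, 0.121]
ft_force: [-0.0, -0.1, -2.6]
gripper_width: 0.0432
```

```bash
python3 - <<'E'
from h import *
s=st();print(s["tool_pos"],s["gripper_width"],w2rack(s["tool_pos"]));plan([*rack2w(.0705,-.072),.132],-np.pi/2+RYAW)
E
```

```text
[0.59560395 0.14731628 0.22152321] 0.043209798113808075 [ 0.06751448 -0.07426164]
turn -0.000 shift cm [-0.25 -0.21  8.95]  (yaw now -1.603) tilt 0.078
```

>>> {"api": "drive_tool", "payload": {"motion": [[1, [-0.1, -0.1, 1], 0], [1, [-0.1, -0.1, 2], 0], [1, [0, 0, 2.2], 0], [1, [0, 0, 2], 0], [1, [0, 0, 1.2], 0], [1, [0, 0, 0.3], 0], [1, [0, 0, 0], 0], [1, [0, 0, 0], 0]]}}

```text
time: 65.6
tool_pos: [0.5966, 0.1412, 0.1297]
eef_rot: [2.261, 2.17, 0.117]
ft_force: [0.2, -1.0, -1.1]
gripper_width: 0.0431
```

```bash
python3 - <<'E'
from h import *
s=st();print(s["tool_pos"],s["gripper_width"],w2rack(s["tool_pos"]));plan([*rack2w(.0705,-.072),.119],-np.pi/2+RYAW)
E
```

```text
[0.5966116  0.14124971 0.12970617] 0.04314129443809714 [ 0.06871571 -0.08029287]
turn -0.010 shift cm [0.78 0.12 1.12]  (yaw now -1.613) tilt 0.075
```

>>> {"api": "drive_tool", "payload": {"motion": [[1, [0.3, 0.1, 0.2], 0], [1, [0.3, 0, 0.3], 0], [1, [0.2, 0, 0.3], 0], [1, [0, 0, 0.2], 0], [1, [0, 0, 0], 0]]}}

```text
time: 66.1
tool_pos: [0.6012, 0.151, 0.1232]
eef_rot: [2.257, 2.168, 0.125]
ft_force: [-0.4, -0.5, -2.1]
gripper_width: 0.0434
```

```bash
python3 - <<'E'
from h import *
s=st();print(s["tool_pos"],s["ft_force"],w2rack(s["tool_pos"]));plan([*rack2w(.0705,-.072),.119],-np.pi/2+RYAW)
E
```

```text
[0.60122465 0.15097316 0.12317298] [-0.42424852 -0.52361634 -2.1123902 ] [ 0.0730153 -0.0704268]
turn -0.010 shift cm [-0.18 -0.28  0.39]  (yaw now -1.613) tilt 0.080
```

>>> {"api": "drive_tool", "payload": {"motion": [[1, [-0.1, -0.2, 0.2], 0], [1, [0, -0.1, 0.2], 0], [1, [0, 0, 0.1], 0], [1, [0, 0, 0.1], 0]]}}

```text
time: 66.5
tool_pos: [0.5984, 0.1502, 0.1174]
eef_rot: [2.256, 2.168, 0.125]
ft_force: [-2.8, -1.5, 8.3]
gripper_width: 0.0434
```

Contact at +8 N, so the plug is seated. Release, rise and check all.

>>> {"api": "drive_tool", "payload": {"motion": [[-1, [0, 0, -0.1], 0], [-1, [0, 0, 0], 0], [-1, [0, 0, 0], 0], [-1, [0, 0, 0], 0], [-1, [0, 0, 0], 0], [-1, [0, 0, -1], 0], [-1, [0, 0, -2], 0], [-1, [0, 0, -3], 0], [-1, [0, 0, -3], 0], [-1, [0, 0, -3], 0], [-1, [0, 0, -3], 0], [-1, [0, 0, -1], 0], [-1, [-1, -1, 0], 0], [-1, [-2, -2, 0], 0], [-1, [-2, -2, 0], 0], [-1, [-1, -1, 0], 0], [-1, [0, 0, 0], 0], [-1, [0, 0, 0], 0]]}}

```text
time: 68.3
tool_pos: [0.5241, 0.0839, 0.2806]
eef_rot: [2.254, 2.167, 0.132]
ft_force: [0.7, -0.2, -0.5]
gripper_width: 0.0852
```

```bash
python3 rail.py | head -8; python3 -c "
import cv2,glob
f=max(glob.glob('pics/rail_*.png'),key=lambda p:float(p[10:-4]));cv2.imwrite('pics/v15.png',cv2.imread(f))"
```

```text
[0.5241 0.0839 0.2806]
plug 0.07 [349. -30.] None None
plug 0.0 [347.  51.] (array([345.8,  50.1]), array([0.5989, 0.2222])) [0.0684 0.0007]
plug -0.07 [345. 128.] (array([344.1, 124.9]), array([0.597 , 0.1542])) [ 0.0687 -0.0673]
tube 0.1295 [214. -72.] None None
tube 0.0735 [215. -14.] None None
tube 0.0175 [218.  44.] (array([217.5,  45. ]), array([0.476, 0.242])) [-0.0551  0.0165]
tA (0.543, -0.1) None
```

View pics/v15.png

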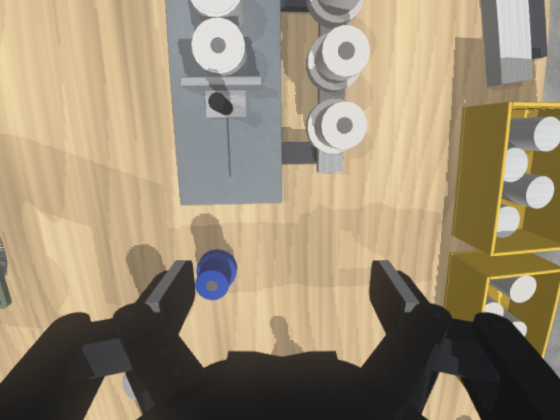

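Plugs at rack (0.068, 0.001) and (0.069, -0.067), and the last tube at (-0.055, 0.0165) against the plate. One last overall check from the side and top.

```bash
python3 - <<'E'
from h import *
sd=vision.camera("side"); tp=vision.camera("top")
S=cam("side");T=cam("top")
for n,C,im in(("side",S,sd),("top",T,tp)):
    for x,z,ys in((.07,.14,(.068,.001,-.067)),(-.055,.094,(.1295,.0735,.0175))):
        for y in ys:
            h=holes(C,im,"",rack2w(x,y),z); print(n,x,y,proj(C,[*rack2w(x,y),z]).round(),h and w2rack(h[1]).round(4))
a=cv2.resize(sd[105:235,155:285],(400,400),interpolation=3); b=cv2.resize(tp[150:260,125:235],(400,400),interpolation=3)
cv2.imwrite("pics/v16.png",np.hstack([a,b]))
E
```

```text
side 0.07 0.068 [239. 124.] None
side 0.07 0.001 [249. 134.] None
side 0.07 -0.067 [261. 144.] None
side -0.055 0.1295 [199. 139.] [-0.0201  0.1732]
side -0.055 0.0735 [207. 147.] None
side -0.055 0.0175 [215. 155.] [-0.0205  0.1101]
top 0.07 0.068 [170. 170.] [0.07   0.0716]
top 0.07 0.001 [193. 172.] None
top 0.07 -0.067 [216. 174.] None
top -0.055 0.1295 [147. 213.] None
top -0.055 0.0735 [166. 215.] [-0.0547  0.0758]
top -0.055 0.0175 [184. 216.] None
```

View pics/v16.png

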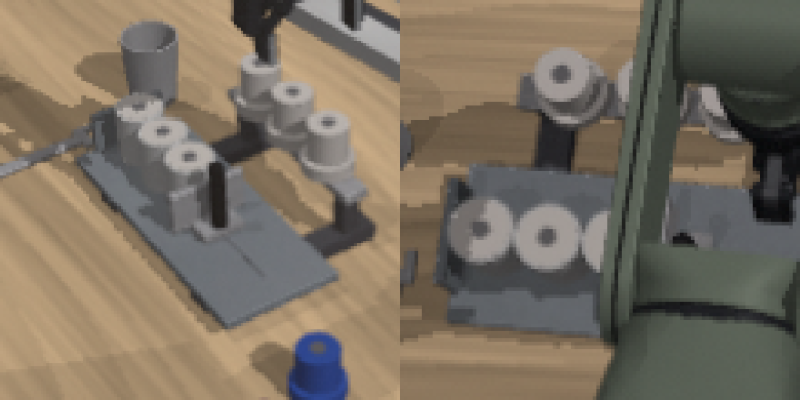

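All three tubes and all three plugs show upright and in place: the tube holes at crop (482,230) and (547,236) match the predicted (480,229) and (549,236).

```bash
python3 -c "
from cell import close_job
print(close_job())"
```

```text
the job is handed in; nothing more can be done
None
```

The job is handed in after about 68 s of robot time; the hand-in reports no verdict.

**What I did:**
- Slid the bookend back to its stop.
- Stood the three tubes found on the bench on the scribed line, starting at the cheek.
- Slid the bookend up to the row. It stopped after 116.8 mm, where a closed row of three predicts 117 mm.
- Stood the three white plugs flange down on the rail.

The blue, purple and green look-alikes and the bystanders were not touched.

**Last checks, in the rack frame:**

| Part | x (mm) | y (mm) | How checked |
|---|---|---|---|
| Tube at the cheek | – | – | Picture only; seen within about 2 px of its expected place |
| Second tube | -55 | about 76 | Last top view; the wrist view earlier gave 72 |
| Last tube | -55 | 16.5 | Wrist view, up against the bookend plate |
| Plug nearest the cheek | 70 | 72 | Last top view; the wrist view earlier gave about 68 |
| Middle plug | 68 | 1 | Wrist view |
| Third plug | 69 | -67 | Wrist view |

The plugs are spaced about 68 to 71 mm centre to centre. The gripper ended open and clear of everything, and I saw no knocked tube.

**What failed or disagreed:**
- **First grips on the bookend post:** four closed empty. Contact with the post top showed the closed fingertips reach only about 10 mm past the TCP, not the stated 22 mm, so I gripped lower after that.
- **Tool tilt:** the tool drifted to about 0.08 rad of tilt. The parts still stood upright once released.
- **Final views:** the automatic check missed several holes because of shadow or the arm, and gave two wrong matches in the side view. I judged those parts by eye or from earlier wrist views.

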